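# Nest thin channels in a cradle and strike its lock pins home

## Robot

A 6-joint arm with a two-finger parallel gripper is mounted at the origin on a cart in front of the work surface, level with it; the furniture and walls round the work are solid. World frame = base frame: x ahead of the robot, y to its left, z up, the work surface at z = 0. Lengths are in m, angles in degrees, forces in N, time in s.
With the tool pointing down it reaches from about 0.25 to 0.725 m from the base axis. Payload 9.7 kg.
Tool frame: the origin (TCP) lies midway between the tips of the shut fingers; the grasp point (between the pads) lies 19 mm behind it; z points along the fingers, y is the line along which they close (so a half turn about z gives the same grasp; the last joint's range is limited). The gripper opens to 85 mm and grips with 20 to 120 N. Pads are 22 mm wide; open, the fingers measure 114 mm over their backs; the gripper's body (76 mm by 85 mm) begins 54 mm behind the grasp point. The pads swing forward as they close: fully open they stand 13 mm farther back than shut.
Start: joints at [66.52, 4.979, 10.078, 95.1, 0, 90], TCP at [0.219, 0.504, 0.231] pointing down, gripper open.
Joint ranges: [-179.16, 179.16], [-48.56, 103.87], [-65.8, 70.77], [-126.05, 130.52], [-82.76, 87.17], [-180, 180]. Speed limits (degrees/s): [127.2, 127.2, 147.25, 180, 180, 180].

## Interface

Orientations are given as [roll, pitch, yaw] about the fixed x, y, z axes, in that order (R = Rz(yaw) Ry(pitch) Rx(roll)).
In Python, from workcell import bot gives the robot as it stands. The module is installed in compiled form; this text tells all that it offers.
- The arm moves only by the tool send_rows, never from a script. Its argument "moves" is one flat list of numbers, 7 for each row, row after row: the shift along the world's x, y, z normalised to -1 to 1, where 1 is 0.025 m, then the turn, a rotation vector about the world's x, y, z normalised to -1 to 1, where 1 is 0.15 rad, then the closure, from -1 (fully open) to 1 (shut), so that 0 is half open. A call has 1 to 8 rows; each row shifts and turns the commanded pose from where the row before left it; what a row does not reach is not made up. A row lasts 1/8 s, in which the tool goes at most 62.5 mm and 10.7 degrees, less where a joint would pass 70% of its speed; a pose out of reach is approached as far as the arm can. A call with a number of a shift or a turn outside -1 to 1 is refused whole. A call with a gripper value outside its range is refused whole. The fingers move at their own pace and stop on an object; "squeeze" is the grip in N (left out, the last holds). Time passes only in rows, so rows that do not move let the fingers close. It gives the time, the measured TCP pose, the force, the opening and the grip force at its end, in the units of the state.
- bot.get_obs(): the state, without advancing time (a new reading comes with each control period).
- bot.camera(name): name is "scene" or "top" or "wrist"; returns a dict with "color" (384x512x3 uint8, red, green, blue), "camera_matrix" (3x3 intrinsics, pixels), "R" (3x3) and "t" (3): a world point X has camera coordinates R X + t. Camera axes: x right, y down, z forward; pixel columns grow to the right and rows downward; lengths in m; the calibration is good to about 2 mm. A picture is of the moment at which its call begins. There is no depth.
- bot.job_done(): hands the job in; it is judged then, once.
Trained networks look in the newest picture that a camera, given by its name, has taken for a name from the list of things; names that differ only in an ending like _2 or _b are one class to them, and where a whole thing is asked for, a point or a joint stands for the part that bears it (a point fixed in the world has none). Each returns a list of dicts, best first, with "p" (0 to 1); they miss things now and then, are a little off and sometimes report something else, mostly with a low value. They report only what shows in the picture. A call takes as long as a camera call. They do not tell look-alikes from the thing itself.
- bot.boxes_of(camera, query): "extent" ([left, top, right, bottom] in pixels, round what is visible of it).
- bot.trace(camera, query): "region" (384x512 bool, what is visible of it) and "extent" ([left, top, right, bottom] in pixels, round what is visible of it).
- bot.landmark_of(camera, query): "pixel" ([column, row] in pixels: a listed point, or the origin of a listed thing).
The state is a dict: "time": time; "q": joint angles; "qd": joint speeds; "joint_efforts": joint torques, N m; "ee_pos": TCP position; "tcp_rot": TCP orientation; "wrist_force": force on the tool from outside, world axes, zero at the start; "torque": the same for the moment, N m; "opening": finger opening in m; "grasp_force": force on a finger pad.
Only numpy, scipy, OpenCV 4.12 (cv2) and the standard library are available. Lean on these libraries where they do the work, as an engineer would, in place of code of your own. Each camera call takes 0.05 s, during which the arm holds its last target. There are 200 camera calls.

## Task

Pack all the thin aluminium channels in the cradle for transit: the mouth-up ones into its bays, filling from the fence, then each mouth-down one astride the gap between two neighbours (or the fence and the first) so that their legs interlock, all fully down and square in the cradle; they bend easily, so lower them gently and grip them with no more than about 35 N. Only when all are packed, take the mallet by its handle and strike both sprung lock pins fully home with brisk taps of it, never touching the pins with the gripper nor the channels with the mallet, and stand the mallet back upright on its round rest. Leave the other things on the bench where they are.

Things in the scene. Friction and masses are not known exactly. Their poses are not given: they have to be found in the camera images.
- cradle: fixed cradle, origin under its 8 mm plate (x -38 to +80 mm, y -130 to +130 mm). Ribs 4 mm and end stops 6 mm high bound three bays 55 by 70 mm, 78 mm apart along y, leaving 28 mm between two channels, which lie lengthwise along x. At +y stands the fence, a strip 6 mm thick, its top 30 mm above the bench like the flanges, 28 mm from a channel in bay 1. Lock pins stand along the +x edge
- bay_1 (a point): where the centre (half-way up) of a mouth-up channel fully down in bay 1 lies, 19 mm above the bench; axes as the cradle's; bay 1 is the one next to the fence
- bay_2 (a point): where the centre (half-way up) of a mouth-up channel fully down in bay 2 lies, 19 mm above the bench; axes as the cradle's; bay 1 is the one next to the fence
- bay_3 (a point): where the centre (half-way up) of a mouth-up channel fully down in bay 3 lies, 19 mm above the bench; axes as the cradle's; bay 1 is the one next to the fence
- gap_0 (a point): where the centre (half-way up) of a mouth-down channel lies when it is fully down astride the gap between the fence and bay 1, 22 mm above the bench (its web then rests on the two upright edges and its two flanges reach down into the channels on either side, or behind the fence); axes as the cradle's
- gap_1 (a point): where the centre (half-way up) of a mouth-down channel lies when it is fully down astride the gap between bays 1 and 2, 22 mm above the bench (its web then rests on the two upright edges and its two flanges reach down into the channels on either side, or behind the fence); axes as the cradle's
- gap_2 (a point): where the centre (half-way up) of a mouth-down channel lies when it is fully down astride the gap between bays 2 and 3, 22 mm above the bench (its web then rests on the two upright edges and its two flanges reach down into the channels on either side, or behind the fence); axes as the cradle's
- up_1_c (a point): thin aluminium U-section, 60 mm long (x), 50 mm wide over the flanges (y), 22 mm high, walls 3 mm (44 mm clear inside), 60 g, loose on the bench, mouth up (web below); the point is its centre, 11 mm above its underside, z up. May be absent; two or three of these are there
- up_2_c (a point): thin aluminium U-section, 60 mm long (x), 50 mm wide over the flanges (y), 22 mm high, walls 3 mm (44 mm clear inside), 60 g, loose on the bench, mouth up (web below); the point is its centre, 11 mm above its underside, z up. May be absent; two or three of these are there
- up_3_c (a point): thin aluminium U-section, 60 mm long (x), 50 mm wide over the flanges (y), 22 mm high, walls 3 mm (44 mm clear inside), 60 g, loose on the bench, mouth up (web below); the point is its centre, 11 mm above its underside, z up. May be absent; two or three of these are there
- down_1_c (a point): thin aluminium U-section, 60 mm long (x), 50 mm wide over the flanges (y), 22 mm high, walls 3 mm (44 mm clear inside), 60 g, loose on the bench, mouth down (web on top); the point is its centre, 11 mm above its underside, z up. May be absent; one or two of these are there
- down_2_c (a point): thin aluminium U-section, 60 mm long (x), 50 mm wide over the flanges (y), 22 mm high, walls 3 mm (44 mm clear inside), 60 g, loose on the bench, mouth down (web on top); the point is its centre, 11 mm above its underside, z up. May be absent; one or two of these are there
- pin_a (a joint): travel of the steel lock pin at the end by the fence (+y of the cradle): 0 fully up, 0.014 m fully home (down); starts at or near 0. A light spring and stiff friction: it takes about 9 to 12 N to drive and stays where it is left
- pin_a_top (a point): centre of that pin's round head (18 mm across), on its top; it stands about 46 mm above the bench when up and 32 mm when home, where it is 2 mm proud of its 28 mm wide collar; goes down with the pin
- pin_b (a joint): travel of the steel lock pin at the other end (-y of the cradle): 0 fully up, 0.014 m fully home (down); starts at or near 0. A light spring and stiff friction: it takes about 9 to 12 N to drive and stays where it is left
- pin_b_top (a point): centre of that pin's round head (18 mm across), on its top; it stands about 46 mm above the bench when up and 32 mm when home, where it is 2 mm proud of its 28 mm wide collar; goes down with the pin
- mallet_grip (a point): the mallet, 0.2 kg: a white nylon drum head 36 mm across and 34 mm high with an upright round wooden handle 20 mm thick and 70 mm long on top; it stands on its flat striking face. The point is on the axis in the handle, 72 mm above the face, z up along the handle
- mallet_face (a point): centre of the mallet's striking face, its underside
- rest_c (a point): the mallet's rest, a round black rubber mat, 72 mm across and 4 mm thick, fixed; the point is the centre of its top
- phone: bystander: phone lying flat, 146x70x8 mm
- screw_dish: bystander: round metal dish, 54 mm across, 31 mm high. Behind it, 0.55 m and more ahead of the robot at about y = -0.25, stands a tall fixed microscope: draw the arm back before swinging past it
- vial: bystander: white vial, 27 mm across, 56 mm high
- marker: bystander: marker pen lying, 118 mm long
Not all that is in view belongs to the job. What is shaped like the part that bears mallet_grip but purple is not meant.

How it is judged (in metres and radians):
On the way, in this order (a step that is already met when the one before it is completed fails the run):
1. all channels nested in the cradle (((x of up_1_c in the frame of bay_1 between -0.012 and 0.012 m and y of up_1_c in the frame of bay_1 between -0.008 and 0.008 m and z of up_1_c in the frame of bay_1 between -0.0025 and 0.0025 m) or (x of up_2_c in the frame of bay_1 between -0.012 and 0.012 m and y of up_2_c in the frame of bay_1 between -0.008 and 0.008 m and z of up_2_c in the frame of bay_1 between -0.0025 and 0.0025 m) or (x of up_3_c in the frame of bay_1 between -0.012 and 0.012 m and y of up_3_c in the frame of bay_1 between -0.008 and 0.008 m and z of up_3_c in the frame of bay_1 between -0.0025 and 0.0025 m)) and ((x of up_1_c in the frame of bay_2 between -0.012 and 0.012 m and y of up_1_c in the frame of bay_2 between -0.008 and 0.008 m and z of up_1_c in the frame of bay_2 between -0.0025 and 0.0025 m) or (x of up_2_c in the frame of bay_2 between -0.012 and 0.012 m and y of up_2_c in the frame of bay_2 between -0.008 and 0.008 m and z of up_2_c in the frame of bay_2 between -0.0025 and 0.0025 m) or (x of up_3_c in the frame of bay_2 between -0.012 and 0.012 m and y of up_3_c in the frame of bay_2 between -0.008 and 0.008 m and z of up_3_c in the frame of bay_2 between -0.0025 and 0.0025 m)) and ((x of up_1_c in the frame of bay_1 between -0.012 and 0.012 m and y of up_1_c in the frame of bay_1 between -0.008 and 0.008 m and z of up_1_c in the frame of bay_1 between -0.0025 and 0.0025 m) or (x of up_1_c in the frame of bay_2 between -0.012 and 0.012 m and y of up_1_c in the frame of bay_2 between -0.008 and 0.008 m and z of up_1_c in the frame of bay_2 between -0.0025 and 0.0025 m) or (x of up_1_c in the frame of bay_3 between -0.012 and 0.012 m and y of up_1_c in the frame of bay_3 between -0.008 and 0.008 m and z of up_1_c in the frame of bay_3 between -0.0025 and 0.0025 m)) and ((x of up_2_c in the frame of bay_1 between -0.012 and 0.012 m and y of up_2_c in the frame of bay_1 between -0.008 and 0.008 m and z of up_2_c in the frame of bay_1 between -0.0025 and 0.0025 m) or (x of up_2_c in the frame of bay_2 between -0.012 and 0.012 m and y of up_2_c in the frame of bay_2 between -0.008 and 0.008 m and z of up_2_c in the frame of bay_2 between -0.0025 and 0.0025 m) or (x of up_2_c in the frame of bay_3 between -0.012 and 0.012 m and y of up_2_c in the frame of bay_3 between -0.008 and 0.008 m and z of up_2_c in the frame of bay_3 between -0.0025 and 0.0025 m)) and ((x of up_3_c in the frame of bay_1 between -0.012 and 0.012 m and y of up_3_c in the frame of bay_1 between -0.008 and 0.008 m and z of up_3_c in the frame of bay_1 between -0.0025 and 0.0025 m) or (x of up_3_c in the frame of bay_2 between -0.012 and 0.012 m and y of up_3_c in the frame of bay_2 between -0.008 and 0.008 m and z of up_3_c in the frame of bay_2 between -0.0025 and 0.0025 m) or (x of up_3_c in the frame of bay_3 between -0.012 and 0.012 m and y of up_3_c in the frame of bay_3 between -0.008 and 0.008 m and z of up_3_c in the frame of bay_3 between -0.0025 and 0.0025 m)) and ((x of down_1_c in the frame of gap_0 between -0.012 and 0.012 m and y of down_1_c in the frame of gap_0 between -0.008 and 0.008 m and z of down_1_c in the frame of gap_0 between -0.002 and 0.002 m) or (x of down_1_c in the frame of gap_1 between -0.012 and 0.012 m and y of down_1_c in the frame of gap_1 between -0.008 and 0.008 m and z of down_1_c in the frame of gap_1 between -0.002 and 0.002 m) or (x of down_1_c in the frame of gap_2 between -0.012 and 0.012 m and y of down_1_c in the frame of gap_2 between -0.008 and 0.008 m and z of down_1_c in the frame of gap_2 between -0.002 and 0.002 m)) and ((x of down_2_c in the frame of gap_0 between -0.012 and 0.012 m and y of down_2_c in the frame of gap_0 between -0.008 and 0.008 m and z of down_2_c in the frame of gap_0 between -0.002 and 0.002 m) or (x of down_2_c in the frame of gap_1 between -0.012 and 0.012 m and y of down_2_c in the frame of gap_1 between -0.008 and 0.008 m and z of down_2_c in the frame of gap_1 between -0.002 and 0.002 m) or (x of down_2_c in the frame of gap_2 between -0.012 and 0.012 m and y of down_2_c in the frame of gap_2 between -0.008 and 0.008 m and z of down_2_c in the frame of gap_2 between -0.002 and 0.002 m)) and angle between each of up_1_c, up_2_c, up_3_c, down_1_c, down_2_c's own z axis and vertical below 0.045 rad and angle between the x axis of each of up_1_c, up_2_c, up_3_c, down_1_c, down_2_c and the x axis of cradle, either way round below 0.15 rad), for 0.2 s.
2. the mallet strikes a lock pin: it hits it with over 3 N while the pin moves down faster than 30 mm/s (((contact force between mallet and pin_a above 3 N and velocity of joint pin_a above 0.03 m/s) or (contact force between mallet and pin_b above 3 N and velocity of joint pin_b above 0.03 m/s))).
3. both lock pins driven home, with the channels still nested (all of step 1 and value of joint each of pin_a, pin_b above 0.0115 m), for 0.2 s.
At the end, for the whole second after the job is handed in: Every channel fully down in its bay or astride a gap with both sides present (12 mm lengthwise, 8 mm sideways, 2 mm in height, 0.15 rad), bays filled from the fence; both pins within 2.5 mm of home; mallet upright on its rest within 30 mm of the centre; mallet at rest (all of step 3 and horizontal distance between mallet_face and rest_c below 0.03 m and z of mallet_face in the frame of rest_c below 0.003 m and angle between mallet_grip's own z axis and vertical below 0.08 rad and linear speed of mallet below 0.02 m/s); the robot touches nothing.
It fails at once if a channel squeezed: more than 100 N in all between both fingers and it (about 50 N of grip) (contact force between the fingers and up_1 above 100 N or contact force between the fingers and up_2 above 100 N or contact force between the fingers and up_3 above 100 N or contact force between the fingers and down_1 above 100 N or contact force between the fingers and down_2 above 100 N).
It fails at once if a held channel pressed on the cradle or on another channel with more than 35 N ((contact force between up_1 and cradle above 35 N and contact force between the fingers and up_1 above 1 N) or (contact force between up_2 and cradle above 35 N and contact force between the fingers and up_2 above 1 N) or (contact force between up_3 and cradle above 35 N and contact force between the fingers and up_3 above 1 N) or ((contact force between down_1 and cradle above 35 N or contact force between down_1 and up_1 above 35 N or contact force between down_1 and up_2 above 35 N or contact force between down_1 and up_3 above 35 N) and contact force between the fingers and down_1 above 1 N) or ((contact force between down_2 and cradle above 35 N or contact force between down_2 and up_1 above 35 N or contact force between down_2 and up_2 above 35 N or contact force between down_2 and up_3 above 35 N) and contact force between the fingers and down_2 above 1 N)).
It fails at once if the gripper or arm touches a lock pin (contact force between any of the fingers, the arm and pin_a above 1 N or contact force between any of the fingers, the arm and pin_b above 1 N).
It fails at once if the mallet hits a channel (contact force between mallet and up_1 above 2 N or contact force between mallet and up_2 above 2 N or contact force between mallet and up_3 above 2 N or contact force between mallet and down_1 above 2 N or contact force between mallet and down_2 above 2 N).
It fails at once if a bystander shifted by more than 30 mm (distance of any of phone, screw_dish, vial, marker from where it was at the start of the episode above 0.03 m).
Of up_1, up_2, up_3 only 2 to 3 are there at a start; the rules pass over those that are not, and their reading is None.
Of down_1, down_2 only 1 to 2 are there at a start; the rules pass over those that are not, and their reading is None.
At some moment in a run one of up_1, up_2, up_3 may be knocked a few centimetres aside while the robot is not near it.
It also fails if it takes over 210 s, if anything falls off the work surface, if the arm or the gripper's body presses on something with over 40 N, if the wrist force passes 120 N, or if a joint passes its speed limit or range.

## Working session

There is one attempt and no reset: what is moved stays moved. The work goes in short steps, Python scripts to look and compute and a tool call to move; the robot and the scene stay as the last step left them, time stands still between calls to the robot, and variables do not carry over. Pictures are saved under pics/ and viewed, at most 14 in all, crops included, and the job is handed in when it is done.

Besides the shell and the picture viewer there is one more tool, called after "Request:" as name(argument=value, ...) on one line, values as JSON. send_rows: Moves the arm, as the interface text tells. Its arguments: {"type":"object","properties":{"moves":{"type":"array"},"squeeze":{"type":"number"}},"required":["moves"]}

```bash
mkdir -p pics; cat > h.py <<'E'
import numpy as np, cv2
from workcell import bot
def shot(name,fn=None,scale=1.5):
    c=bot.camera(name)
    if fn: cv2.imwrite('pics/'+fn,cv2.resize(c['color'][:,:,::-1],None,fx=scale,fy=scale,interpolation=cv2.INTER_CUBIC))
    return c
def w(c,px,z):
    d=np.linalg.inv(c['camera_matrix'])@np.array([px[0],px[1],1.]); d=c['R'].T@d; o=-c['R'].T@c['t']
    return o+d*(z-o[2])/d[2]
def proj(c,X):
    p=c['camera_matrix']@(c['R']@np.asarray(X,float)+c['t']); return p[:2]/p[2]
E
python3 - <<'E'
from h import *
np.set_printoptions(precision=4,suppress=True)
o=bot.get_obs(); print(o)
Z={'bay_1':.019,'bay_2':.019,'bay_3':.019,'gap_0':.022,'gap_1':.022,'up_1_c':.011,'down_1_c':.011,'pin_a_top':.046,'mallet_grip':.076,'mallet_face':.004,'rest_c':.004,'phone':.004,'screw_dish':.0,'vial':.0,'marker':.006,'cradle':0}
for n in ['top','scene']:
    c=shot(n,n+'0.png')
    print(n,-c['R'].T@c['t'])
    for q,z in Z.items():
        for d in bot.landmark_of(n,q)[:5]: print(n,q,round(d['p'],2),np.round(d['pixel'],1),w(c,d['pixel'],z)[:2])
E
```

```text
{'time': 0.0, 'q': array([66.5211,  5.0114, 10.0341, 95.0987, -0.0019, 89.9994]), 'qd': array([ 0.0365,  0.0126, -0.0238, -0.0459,  0.0347, -0.0373]), 'joint_efforts': array([  0.0011, -52.0376,  46.4814,   0.0157,   0.0001,  -0.    ]), 'ee_pos': array([0.219 , 0.5043, 0.2306]), 'tcp_rot': array([-179.9239,    0.0019,  156.5217]), 'wrist_force': array([ 0.1536,  0.8609, -0.6476]), 'torque': array([-0.0563, -0.0274,  0.0094]), 'grasp_force': 0.0, 'opening': 0.08525735751981246}
top [ 0.472  -0.0629  1.3015]
top bay_1 0.85 [205.  191.5] [0.5968 0.0921]
top bay_1 0.71 [231.5 189.6] [0.602  0.0074]
top bay_1 0.68 [178.6 197.8] [0.5775 0.1763]
top bay_1 0.66 [217.3 194.1] [0.588  0.0529]
top bay_1 0.58 [152.7 149. ] [0.7362 0.2604]
top bay_2 0.85 [205.  191.5] [0.5968 0.0921]
top bay_2 0.71 [231.5 189.6] [0.602  0.0074]
top bay_2 0.68 [178.6 197.8] [0.5775 0.1763]
top bay_2 0.66 [217.3 194.1] [0.588  0.0529]
top bay_2 0.58 [152.7 149. ] [0.7362 0.2604]
top bay_3 0.85 [205.  191.5] [0.5968 0.0921]
top bay_3 0.71 [231.5 189.6] [0.602  0.0074]
top bay_3 0.68 [178.6 197.8] [0.5775 0.1763]
top
[... 2598 characters left out ...]
.0696]
scene mallet_grip 0.24 [239.9 183.1] [ 0.5593 -0.0027]
scene mallet_face 0.61 [209.8 141.6] [0.66   0.3497]
scene mallet_face 0.52 [193.9 148.8] [0.5801 0.3485]
scene rest_c 0.52 [188.6 151.6] [0.5528 0.3458]
scene phone 0.69 [240.7 144.8] [0.7506 0.2522]
scene screw_dish 0.84 [271.1 258.6] [ 0.472  -0.2873]
scene screw_dish 0.45 [258.1 174.7] [0.6933 0.0611]
scene vial 0.7 [190.4 150.9] [0.5636 0.3499]
scene vial 0.58 [267.9 172.6] [0.7316 0.0474]
scene vial 0.39 [239.1 185. ] [0.5991 0.0585]
scene marker 0.46 [305.2 294.8] [ 0.4631 -0.4582]
scene marker 0.29 [240.9 183.8] [0.6047 0.0545]
scene cradle 0.79 [227.2 181.6] [0.5744 0.1019]
scene cradle 0.7 [266.2 260.2] [ 0.4554 -0.2826]
```

```bash
ls pics
```

```text
scene0.png
top0.png
```

View pics/top0.png

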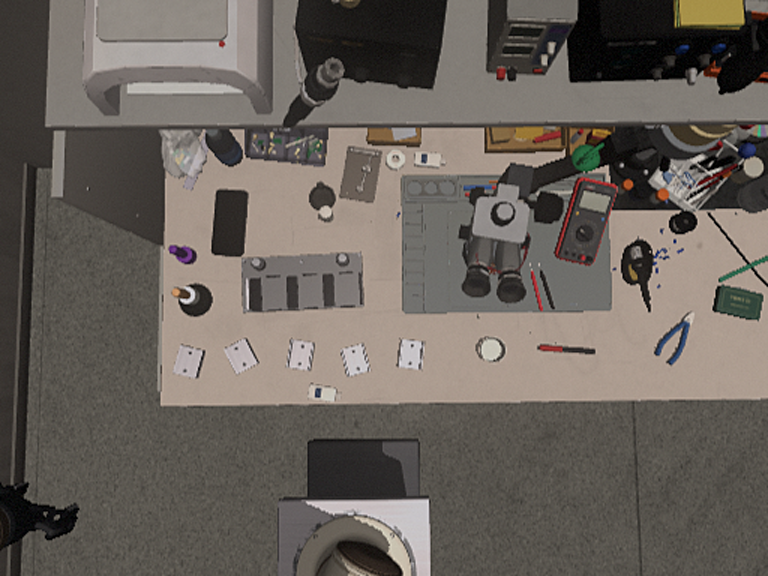

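View pics/scene0.png

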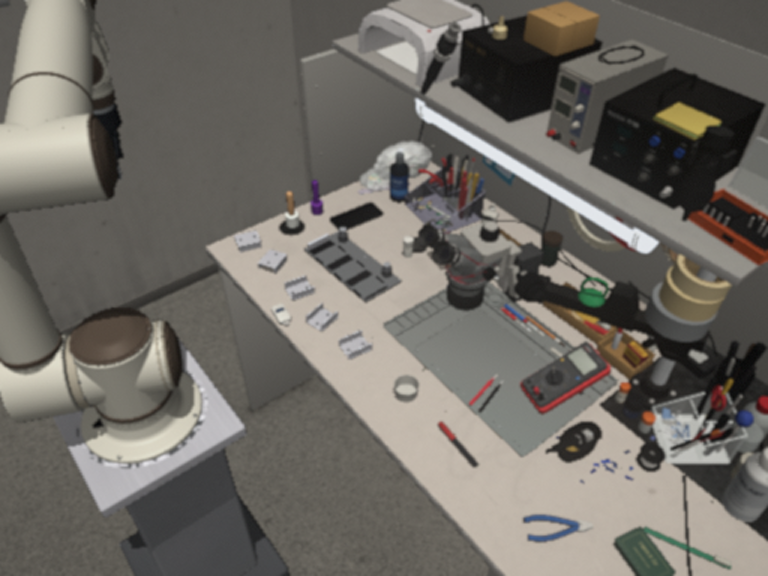

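Five channels on the bench: two mouth-down on the left (188,361 and 240,355) and three mouth-up (300,354; 354,359; 410,353). The mallet is at (177–195,297), the purple look-alike at (180,253), and the cradle's pins at (258,262) and (341,257). I'm moving over the row to look from nearer.

Request:
send_rows(moves=[0.33,-0.67,0.28,0,0,-0.76,-1,0.33,-0.67,0.28,0,0,-0.76,-1,0.33,-0.67,0.28,0,0,-0.76,-1,0.33,-0.67,0.28,0,0,-0.76,-1,0.33,-0.67,0.28,0,0,-0.76,-1,0.33,-0.67,0.28,0,0,-0.76,-1,0.33,-0.67,0.28,0,0,-0.76,-1,0.33,-0.67,0.28,0,0,-0.76,-1], squeeze=30)

```text
time: 2.7
ee_pos: [0.2853, 0.3699, 0.2876]
tcp_rot: [180.0, -0.0, 104.1]
wrist_force: [-0.4, 0.9, 0.4]
opening: 0.0854
grasp_force: 0.0
```

Request:
send_rows(moves=[0.33,-0.67,0.28,0,0,-0.76,-1,0.33,-0.67,0.28,0,0,-0.76,-1,0.33,-0.67,0.28,0,0,-0.76,-1,0.33,-0.67,0.28,0,0,-0.76,-1,0.33,-0.67,0.28,0,0,-0.76,-1,0.33,-0.67,0.28,0,0,-0.76,-1,0.33,-0.67,0.28,0,0,-0.76,-1,0.33,-0.67,0.28,0,0,-0.76,-1])

```text
time: 3.7
ee_pos: [0.3514, 0.2359, 0.3436]
tcp_rot: [180.0, -0.0, 51.8]
wrist_force: [-0.7, 0.5, -0.2]
opening: 0.0852
grasp_force: 0.0
```

Request:
send_rows(moves=[0.33,-0.67,0.28,0,0,-0.76,-1,0.33,-0.67,0.28,0,0,-0.76,-1,0.33,-0.67,0.28,0,0,-0.76,-1,0.33,-0.67,0.28,0,0,-0.76,-1,0.33,-0.67,0.28,0,0,-0.76,-1,0.33,-0.67,0.28,0,0,-0.76,-1,0.33,-0.67,0.28,0,0,-0.76,-1,0.33,-0.67,0.28,0,0,-0.76,-1])

```text
time: 4.7
ee_pos: [0.4286, 0.0414, 0.3995]
tcp_rot: [-177.3, 0.0, 3.8]
wrist_force: [0.6, 0.5, -0.4]
opening: 0.0853
grasp_force: 0.0
```

```bash
python3 - <<'E'
from h import *
np.set_printoptions(precision=4,suppress=True)
c=shot('wrist','w1.png'); o=bot.get_obs(); print(o['ee_pos'],o['tcp_rot'],o['q'],o['qd'])
print(-c['R'].T@c['t']); print(c['R'],c['camera_matrix'])
for q,z in {'bay_1':.019,'up_1_c':.011,'down_1_c':.011,'gap_1':.022,'pin_a_top':.046}.items():
    for d in bot.landmark_of('wrist',q)[:5]: print(q,round(d['p'],2),np.round(d['pixel'],1),w(c,d['pixel'],z)[:2])
E
```

```text
[0.4293 0.0385 0.4   ] [-177.3945   -0.0261    3.4595] [  3.4037  -3.4822  21.2319 114.6905   2.6055 179.9441] [ 4.0146 -0.7201 -1.2681 -1.0503 -0.3588  0.0794]
[0.4965 0.0389 0.5417]
[[ 0.0664 -0.9967 -0.0473]
 [-0.9593 -0.0768  0.2717]
 [-0.2744  0.0274 -0.9612]] [[297.5621   0.     259.6075]
 [  0.     297.5621 193.8418]
 [  0.       0.       1.    ]]
bay_1 0.95 [246.3  48.5] [0.588  0.0913]
bay_1 0.89 [196.8  50.3] [0.5807 0.1717]
bay_1 0.71 [293.7  48.8] [0.592  0.0154]
bay_1 0.36 [70.5 37.3] [0.588  0.3802]
up_1_c 0.88 [367.3 145. ] [ 0.4483 -0.1275]
down_1_c 0.91 [ 99.7 129.4] [0.4419 0.3482]
down_1_c 0.38 [162.6 129.4] [0.4498 0.2338]
gap_1 0.98 [269.3  47.9] [0.5905 0.0544]
gap_1 0.56 [177.8  45.2] [0.5859 0.2018]
```

View pics/w1.png

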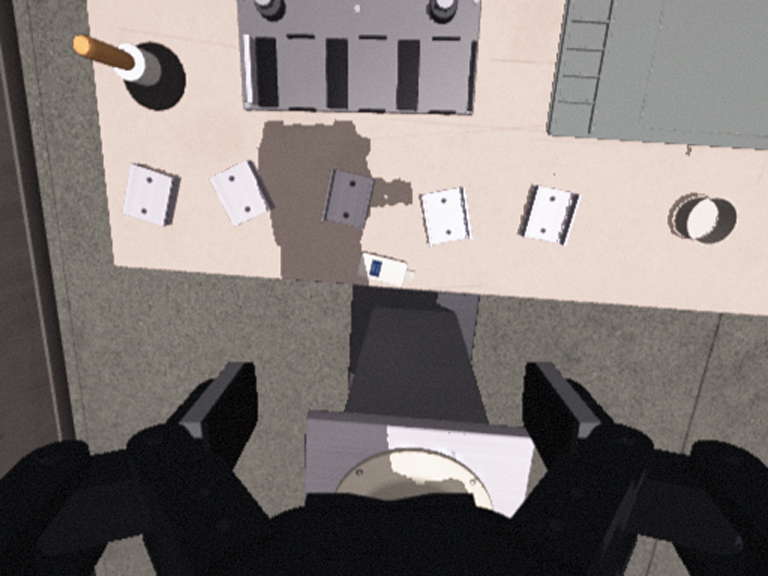

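The wrist picture shows the five channels and the cradle clearly, but joint 6 sits at its limit in this orientation. I'm turning back to yaw 180.

Request:
send_rows(moves=[0,0,0,0,0,0.98,-1,0,0,0,0,0,0.98,-1,0,0,0,0,0,0.98,-1,0,0,0,0,0,0.98,-1,0,0,0,0,0,0.98,-1,0,0,0,0,0,0.98,-1,0,0,0,0,0,0.98,-1,0,0,0,0,0,0.98,-1])

```text
time: 6.0
ee_pos: [0.4281, 0.0435, 0.3992]
tcp_rot: [-177.4, 0.0, 71.8]
wrist_force: [0.1, -0.6, -0.4]
opening: 0.0854
grasp_force: 0.0
```

Request:
send_rows(moves=[0,0,0,0,0,0.98,-1,0,0,0,0,0,0.98,-1,0,0,0,0,0,0.98,-1,0,0,0,0,0,0.98,-1,0,0,0,0,0,0.98,-1,0,0,0,0,0,0.98,-1,0,0,0,0,0,0.98,-1,0,0,0,0,0,0.98,-1])

```text
time: 7.0
ee_pos: [0.4281, 0.0435, 0.3992]
tcp_rot: [-177.4, 0.0, 139.2]
wrist_force: [-1.3, 0.4, -0.3]
opening: 0.0855
grasp_force: 0.0
```

Request:
send_rows(moves=[0,0,0,0,0,0.98,-1,0,0,0,0,0,0.98,-1,0,0,0,0,0,0.98,-1,0,0,0,0,0,0.98,-1,0,0,0,0,0,0.98,-1,0,0,0,0,0,0,-1])

```text
time: 7.75
ee_pos: [0.428, 0.0433, 0.3993]
tcp_rot: [-177.4, 0.0, -179.1]
wrist_force: [-0.3, 1.4, -0.1]
opening: 0.0856
grasp_force: 0.0
```

Request:
send_rows(moves=[0,0.8,-0.5,0.3,0,-0.1,-1,0,0.8,-0.5,0,0,0,-1,0,0,0,0,0,0,-1])

```text
time: 8.12
ee_pos: [0.4279, 0.0835, 0.3735]
tcp_rot: [-179.9, -0.1, 180.0]
wrist_force: [-0.1, 0.5, -0.8]
opening: 0.0854
grasp_force: 0.0
```

```bash
cat >> h.py <<'E'
from scipy.optimize import minimize
def boxpts(p,h,zlo,zhi):
    x,y,a=p; ca,sa=np.cos(a),np.sin(a)
    return [np.array([x+ca*i*h[0]-sa*j*h[1], y+sa*i*h[0]+ca*j*h[1], z]) for i in(-1,1) for j in(-1,1) for z in(zlo,zhi)]
def fitbox(c,region,p0,h=(.03,.025),zlo=0.,zhi=.022,s=4):
    m=cv2.resize(region.astype(np.uint8),None,fx=s,fy=s,interpolation=cv2.INTER_NEAREST)
    def cost(p):
        P=np.array([proj(c,X) for X in boxpts((p[0]/100,p[1]/100,p[2]/10),h,zlo,zhi)])
        hull=cv2.convexHull(((P+.5)*s-.5).astype(np.float32)); r=np.zeros_like(m); cv2.fillConvexPoly(r,np.round(hull*16).astype(np.int32),1,shift=4)
        return 1-(r&m).sum()/(r|m).sum()
    best=None
    for a in (p0[2],p0[2]+.3,p0[2]-.3):
        q=np.array([p0[0]*100,p0[1]*100,a*10]); R=minimize(cost,q,method='Nelder-Mead',options=dict(initial_simplex=q+np.array([[0,0,0],[.6,0,0],[0,.6,0],[0,0,1.5]])))
        if best is None or R.fun<best.fun: best=R
    return best.x/[100,100,10],best.fun
def channels(c,n='wrist'):
    for q in('up_1_c','down_1_c'):
        for d in bot.trace(n,q):
            if d['p']<.25: continue
            e=d['extent']; p=w(c,((e[0]+e[2])/2,(e[1]+e[3])/2),.011)
            f,s=fitbox(c,d['region'],(p[0],p[1],0.)); print(q[:4],round(d['p'],2),np.round(e),np.round(f[:2],4),'yaw',round(np.degrees(f[2]),1),'1-iou',round(s,3))
def lm(c,n,D,k=4):
    for q,z in D.items():
        for d in bot.landmark_of(n,q)[:k]: print(q,round(d['p'],2),np.round(d['pixel'],1),np.round(w(c,d['pixel'],z)[:2],4))
E
python3 - <<'E'
from h import *
np.set_printoptions(precision=4,suppress=True)
c=shot('wrist','w2.png'); o=bot.get_obs(); print(o['ee_pos'],o['tcp_rot'],o['q'])
print(-c['R'].T@c['t'])
channels(c)
lm(c,'wrist',{'bay_1':.019,'gap_1':.022,'pin_a_top':.046,'cradle':0})
E
```

```text
[0.428  0.083  0.3741] [-179.9252   -0.0024  179.9675] [ 11.0209  -4.4963  17.1147 111.6277  -0.0729  11.0534]
[0.3581 0.0834 0.5159]
up_1 0.86 [126. 147. 157. 187.] [ 0.4498 -0.124 ] yaw -7.9 1-iou 0.086
down 0.7 [392. 139. 438. 181.] [0.4407 0.346 ] yaw -15.2 1-iou 0.041
down 0.49 [237. 308. 252. 328.] [0.7628 0.0586] yaw 0.0 1-iou 0.694
bay_1 0.76 [217.  243.7] [0.5916 0.0055]
bay_1 0.63 [264.4 240.6] [0.5855 0.0917]
bay_1 0.59 [307.1 239.6] [0.5836 0.1691]
gap_1 0.95 [330.  237.7] [0.5786 0.2096]
gap_1 0.6 [287.6 241.9] [0.5867 0.1335]
gap_1 0.59 [240.3 244.5] [0.5918 0.048 ]
gap_1 0.28 [398.3 230.7] [0.5651 0.3307]
pin_a_top 0.57 [324.9 280.1] [0.6498 0.1995]
cradle 0.61 [273.5 240.3] [0.5936 0.1091]
```

View pics/w2.png

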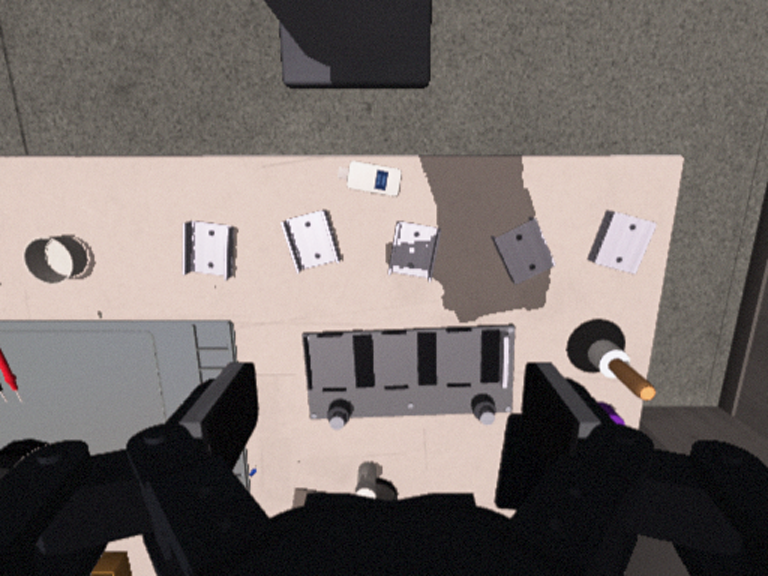

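Request:
send_rows(moves=[0.18,0.1,-0.9,0,0,0,-1,0.18,0.1,-0.9,0,0,0,-1,0.18,0.1,-0.9,0,0,0,-1,0.18,0.1,-0.9,0,0,0,-1,0.18,0.1,-0.9,0,0,0,-1,0,0,0,0,0,0,-1])

```text
time: 9.22
ee_pos: [0.4504, 0.0947, 0.2606]
tcp_rot: [-179.9, -0.1, 180.0]
wrist_force: [-0.2, 0.4, 0.2]
opening: 0.0851
grasp_force: 0.0
```

```bash
python3 - <<'E'
from h import *
np.set_printoptions(precision=4,suppress=True)
c=shot('wrist'); np.savez('c3.npz',**c); o=bot.get_obs(); print(o['ee_pos'],o['tcp_rot'])
print(-c['R'].T@c['t'])
cv2.imwrite('pics/w3.png',cv2.resize(c['color'][90:330,140:380,::-1],None,fx=2.5,fy=2.5,interpolation=cv2.INTER_CUBIC))
channels(c)
lm(c,'wrist',{'bay_1':.019,'gap_1':.022,'pin_a_top':.046,'cradle':0})
E
```

```text
[0.4506 0.0947 0.2619] [-179.9311   -0.007   179.9606]
[0.3806 0.0946 0.403 ]
up_1 0.71 [402. 224. 449. 270.] [0.5666 0.3295] yaw -16.3 1-iou 0.417
up_1 0.66 [248. 139. 298. 190.] [0.4509 0.1105] yaw -10.0 1-iou 0.086
up_1 0.63 [ 71. 139. 120. 191.] [ 0.4491 -0.1246] yaw -5.8 1-iou 0.077
down 0.95 [417. 129. 484. 186.] [0.4413 0.3457] yaw -14.7 1-iou 0.029
down 0.64 [182. 227. 360. 318.] [0.5862 0.145 ] yaw -40.3 1-iou 0.865
bay_1 0.76 [310.2 259.3] [0.5851 0.1664]
bay_1 0.66 [256.7 260.9] [0.5876 0.09  ]
bay_1 0.64 [201.5 263. ] [0.5909 0.0108]
gap_1 0.92 [284.4 259.8] [0.5843 0.1293]
gap_1 0.9 [226.3 262.3] [0.5882 0.0468]
gap_1 0.88 [340.3 259.1] [0.5832 0.2084]
pin_a_top 0.63 [334.7 312. ] [0.6524 0.1993]
cradle 0.7 [269.2 257.4] [0.592  0.1085]
```

View pics/w3.png

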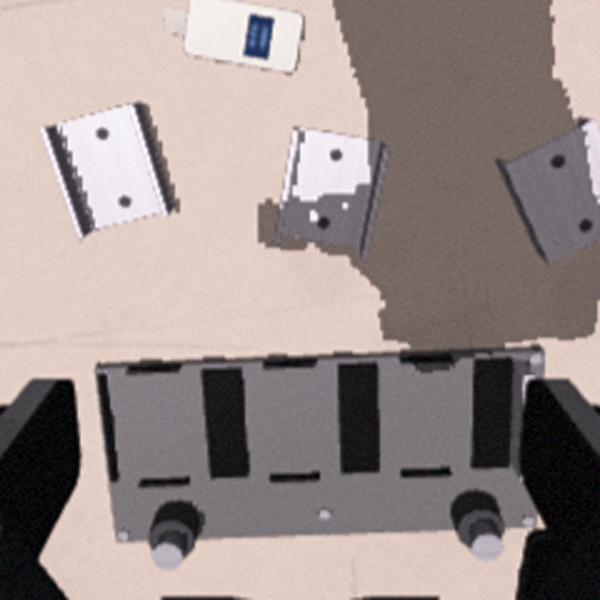

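```bash
python3 - <<'E'
from h import *
c=dict(np.load('c3.npz'))
def g(u,v,z): return w(c,(140+(u+.5)/2.5-.5,90+(v+.5)/2.5-.5),z)[:2]
from scipy.optimize import least_squares
obs=[((97,367),.008,(-.038,-.13)),((543,348),.008,(-.038,.13)),((117,543),.008,(.08,-.13)),((540,525),.008,(.08,.13))]
W=np.array([g(*p,z) for p,z,_ in obs]); L=np.array([l for *_,l in obs])
f=lambda p:((np.c_[np.cos(p[2])*L[:,0]-np.sin(p[2])*L[:,1],np.sin(p[2])*L[:,0]+np.cos(p[2])*L[:,1]]+p[:2])-W).ravel()
r=least_squares(f,[.59,.1,.03]); print(r.x,np.degrees(r.x[2]),np.round(r.fun*1000,1))
x,y,a=r.x; R=np.array([[np.cos(a),-np.sin(a)],[np.sin(a),np.cos(a)]])
loc=lambda P:np.round(((P-[x,y])@R)*1000,1)
print('pins',g(166,556,.046),loc(g(166,556,.046)),g(486,545,.046),loc(g(486,545,.046)))
for n,u,v,z in [('rib23 L',207,420,.012),('rib23 R',244,420,.012),('rib12 L',340,420,.012),('rib12 R',379,420,.012),('rib01 L',472,420,.012),('rib01R',511,420,.012),('fence in top',520,420,.03),('stopn',290,361,.014),('stopf',295,477,.014),('ribtop near',223,370,.012),('ribtop far',230,477,.012)]: print(n,loc(g(u,v,z)))
for n,P in [('b1',(.5851,.1664)),('b2',(.5876,.09)),('b3',(.5909,.0108)),('g0',(.5832,.2084)),('g1',(.5843,.1293)),('g2',(.5882,.0468))]: print(n,loc(np.array(P)))
for n,yy in [('bay1',71),('bay2',-7),('bay3',-85),('gap0',110),('gap1',32),('gap2',-46)]: print(n,np.round(R@[0,yy/1000]+[x,y],4))
E
```

```text
[0.58632125 0.10722743 0.0479264 ] 2.745980287110689 [-0.1 -2.1 -0.9  2.4  0.3 -0.1  0.6 -0.2]
pins [0.65256252 0.0191109 ] [ 61.9 -91.2] [0.64542491 0.19803303] [63.4 87.9]
rib23 L [ -3.3 -66.9]
rib23 R [ -2.3 -45.4]
rib12 L [ 0.4 10.3]
rib12 R [ 1.5 32.9]
rib01 L [ 4.1 86.8]
rib01R [  5.2 109.4]
fence in top [ -4.3 109.2]
stopn [-38.8 -16.7]
stopf [ 35.3 -17.6]
ribtop near [-34.2 -55.2]
ribtop far [ 34.6 -56.3]
b1 [ 1.6 59.2]
b2 [  0.5 -17.3]
b3 [ -0.  -96.5]
g0 [  1.7 101.2]
g1 [-1.  22.1]
g2 [ -1.  -60.4]
bay1 [0.5829 0.1781]
bay2 [0.5867 0.1002]
bay3 [0.5904 0.0223]
gap0 [0.5811 0.2171]
gap1 [0.5848 0.1392]
gap2 [0.5885 0.0613]
```

The crop shows the cradle's three bays and black ribs. The pins are at (166,556) and (486,545). The two nearer channels are at (110,168), yaw about +19°, and (333,190), yaw about −9°. I'm picking the one at (0.451, 0.110) for bay 1.

Request:
send_rows(moves=[0,0.32,-1,0,0,-0.58,-1,0,0.31,-1,0,0,-0.58,-1,0,0,-1,0,0,0,-1,0,0,-1,0,0,0,-1,0,0,-1,0,0,0,-1,0,0,-1,0,0,0,-1,0,0,-1,0,0,0,-1,0,0,-1,0,0,0,-1])

```text
time: 10.58
ee_pos: [0.4511, 0.1107, 0.0615]
tcp_rot: [-180.0, 0.1, 170.0]
wrist_force: [-0.4, 0.1, 0.8]
opening: 0.0856
grasp_force: 0.0
```

```bash
python3 - <<'E'
from h import *
c=shot('wrist','w4.png',1.2); o=bot.get_obs(); print(o['ee_pos'],o['tcp_rot'])
channels(c)
E
```

```text
[0.44952035 0.1103585  0.05816908] [-1.79860637e+02 -1.43940721e-01  1.70012952e+02]
down 0.49 [ 25. 175. 153. 282.] [ 0.4402 -0.0062] yaw 14.7 1-iou 0.07
```

View pics/w4.png

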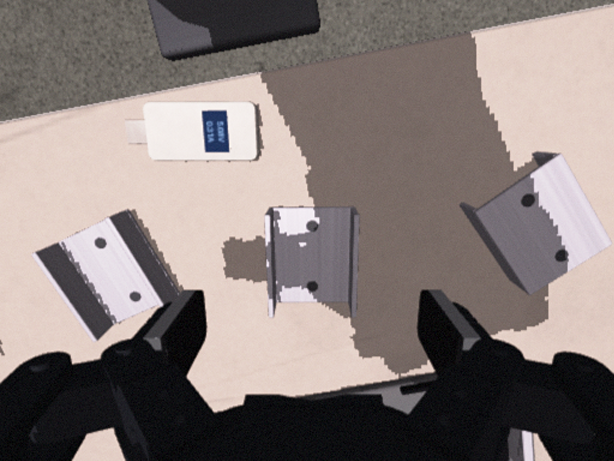

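Request:
send_rows(moves=[0,0,-1,0,0,0,-1,0,0,-0.8,0,0,0,-1,0,0,-0.5,0,0,0,-1,0,0,0,0,0,0,1,0,0,0,0,0,0,1,0,0,0,0,0,0,1,0,0,0,0,0,0,1,0,0,0,0,0,0,1], squeeze=28)

```text
time: 11.72
ee_pos: [0.4516, 0.1109, 0.0056]
tcp_rot: [-180.0, 0.1, 170.0]
wrist_force: [-0.5, -0.7, 6.2]
opening: 0.0491
grasp_force: 30.1
```

Request:
send_rows(moves=[0,0,1,0,0,0,1,0,0,1,0,0,0,1,0.88,0.38,0,0,0,0.247,1,0.88,0.38,0,0,0,0.247,1,0.88,0.38,0,0,0,0.247,1,0.88,0.38,0,0,0,0.247,1,0.88,0.38,0,0,0,0.247,1,0.88,0.38,0,0,0,0.247,1])

```text
time: 12.72
ee_pos: [0.5836, 0.168, 0.0544]
tcp_rot: [-179.9, 0.0, -177.2]
wrist_force: [0.6, 0.3, -1.5]
opening: 0.0493
grasp_force: 29.4
```

```bash
python3 - <<'E'
from h import *
c=shot('wrist','w5.png',1.2); np.savez('c5.npz',**c); o=bot.get_obs(); print(o['ee_pos'],o['tcp_rot'],o['wrist_force'],o['opening'])
E
```

```text
[0.58562242 0.16894671 0.05416788] [-1.79974932e+02  1.37289147e-01 -1.77065948e+02] [-3.55964826 -0.93862139 -1.99171263] 0.04952142408221716
```

View pics/w5.png

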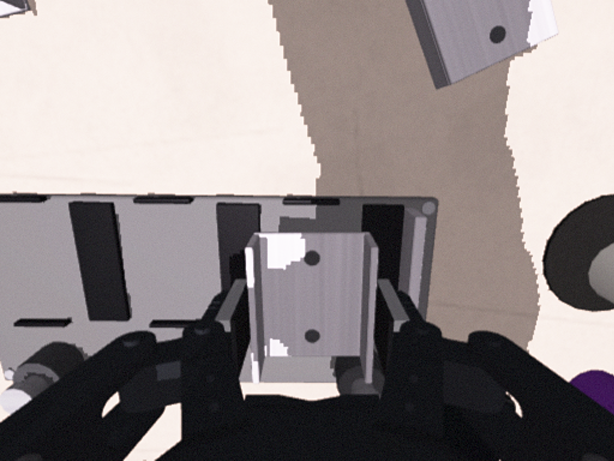

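```bash
python3 - <<'E'
from h import *
c=dict(np.load('c5.npz'))
g=lambda u,v,z: w(c,((u+.5)/1.2-.5,(v+.5)/1.2-.5),z)[:2]
x,y,a=.5863,.1072,.0479; R=np.array([[np.cos(a),-np.sin(a)],[np.sin(a),np.cos(a)]])
loc=lambda P:np.round(((P-[x,y])@R)*1000,1)
for n,u,v,z in [('rib23L',69,203,.012),('rib23R',115,203,.012),('rib12 L',217,204,.012),('rib12R',260,204,.012),('rib01L',362,205,.012),('rib01R',404,206,.012),('corner',438,197,.008),('stop1L',283,199,.014),('stop1R',339,199,.014),('rib23Lfar',91,320,.012),('rib23Rfar',131,320,.012),('chan nearL',247,234,.0707),('chan near R',377,234,.0707),('chanfarL',252,381,.0707),('chanfarR',372,381,.0707),('stop3far',43,323,.014)]: print(n,loc(g(u,v,z)),np.round(g(u,v,z),4))
E
```

```text
rib23L [-33.8 -66.8] [0.5557 0.0389]
rib23R [-33.8 -42.6] [0.5545 0.063 ]
rib12 L [-33.4  10.9] [0.5524 0.1165]
rib12R [-33.4  33.5] [0.5513 0.1391]
rib01L [-33.   87.2] [0.5492 0.1927]
rib01R [-32.5 109.3] [0.5486 0.2148]
corner [-36.6 128.1] [0.5436 0.2334]
stop1L [-36.5  45.8] [0.5477 0.1512]
stop1R [-36.5  74.8] [0.5463 0.1802]
rib23Lfar [ 34.8 -66.6] [0.6242 0.0423]
rib23Rfar [ 34.7 -43.5] [0.6231 0.0654]
chan nearL [-33.8  36.9] [0.5507 0.1425]
chan near R [-33.9  84.7] [0.5484 0.1901]
chanfarL [29.7 36. ] [0.6142 0.1446]
chanfarR [29.6 85.8] [0.6118 0.1944]
stop3far [ 35.6 -93.1] [0.6263 0.016 ]
```

Request:
send_rows(moves=[0,0,-0.6,0,0,0,1,0,0,-0.5,0,0,0,1,0,0,-0.3,0,0,0,1,0,0,-0.15,0,0,0,1,0,0,0,0,0,0,1,0,0,0,0,0,0,1])

```text
time: 13.52
ee_pos: [0.5831, 0.1678, 0.0161]
tcp_rot: [-180.0, 0.1, -177.3]
wrist_force: [1.0, 0.4, -0.4]
opening: 0.0493
grasp_force: 29.4
```

Request:
send_rows(moves=[0,0,-0.06,0,0,0,1,0,0,-0.04,0,0,0,1,0,0,0,0,0,0,1])

```text
time: 13.9
ee_pos: [0.583, 0.1677, 0.0136]
tcp_rot: [-180.0, 0.1, -177.3]
wrist_force: [-1.8, -1.1, 4.4]
opening: 0.0492
grasp_force: 29.9
```

Request:
send_rows(moves=[0,0,0,0,0,0,-0.2,0,0,0,0,0,0,-0.45,0,0,0,0,0,0,-0.45,0,0,0,0,0,0,-0.45,0,0,0.6,0,0,0,-0.45,0,0,1,0,0,0,-0.45,-0.5,-0.5,1,0,0,0,-1,-1,-1,1,0,0,0,-1])

```text
time: 14.9
ee_pos: [0.5455, 0.1303, 0.1048]
tcp_rot: [-180.0, 0.1, -177.2]
wrist_force: [-0.5, 0.2, 0.6]
opening: 0.0853
grasp_force: 0.0
```

Request:
send_rows(moves=[-1,-1,1,0,0,0,-1,-1,-1,1,0,0,0,-1,-1,-1,1,0,0,0,-1,-1,-1,0,0,0,0,-1,-0.5,-1,0,0,0,0,-1,0,0,0,0,0,0,-1])

```text
time: 15.65
ee_pos: [0.4324, 0.0042, 0.1796]
tcp_rot: [-179.9, 0.2, -177.4]
wrist_force: [0.4, 0.3, -0.4]
opening: 0.0855
grasp_force: 0.0
```

```bash
python3 - <<'E'
from h import *
c=shot('wrist','w6.png',1.5); np.savez('c6.npz',**c); o=bot.get_obs(); print(o['ee_pos'],o['tcp_rot'],o['wrist_force'],o['opening'])
channels(c)
E
```

```text
[0.43288891 0.00480881 0.17931671] [-1.79945529e+02  1.58193569e-01 -1.77335297e+02] [-0.0228631   0.01462183  0.65283215] 0.08554718566480828
up_1 0.91 [112. 158. 168. 222.] [ 0.4505 -0.1251] yaw -7.4 1-iou 0.111
```

View pics/w6.png

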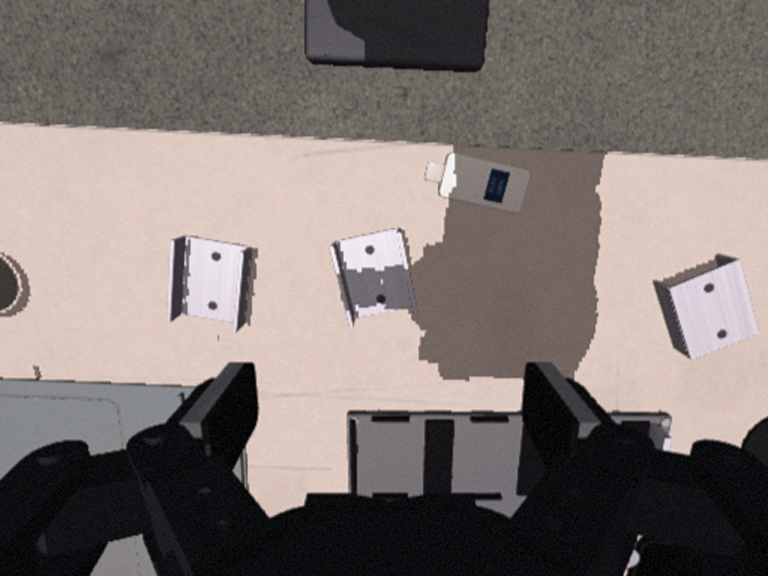

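```bash
cat >> h.py <<'E'
def holes(c,a,b,z,s):
    A,B=[w(c,((u+.5)/s-.5,(v+.5)/s-.5),z)[:2] for u,v in(a,b)]
    d=B-A; print('centre',np.round((A+B)/2,4),'yaw',round(np.degrees(np.arctan2(d[1],d[0])),1),'len',round(np.hypot(*d)*1000,1))
E
python3 - <<'E'
from h import *
c=dict(np.load('c6.npz'))
holes(c,(369,250),(381,298),.003,1.5)
holes(c,(215.5,256.5),(212.5,305.5),.003,1.5)
holes(c,(709,288),(722,334),.022,1.5)
E
```

```text
centre [ 0.4405 -0.0064] yaw 15.8 len 37.3
centre [ 0.4513 -0.125 ] yaw -6.8 len 37.9
centre [0.4516 0.2356] yaw 27.7 len 37.8
```

Request:
send_rows(moves=[0.1,-0.15,-1,0,0,0.5,-1,0.1,-0.15,-1,0,0,0.5,-1,0.1,-0.15,-1,0,0,0.49,-1,0,0,-1,0,0,0,-1,0,0,-1,0,0,0,-1,0,0,-1,0,0,0,-1,0,0,-0.6,0,0,0,-1,0,0,-0.35,0,0,0,-1])

```text
time: 16.8
ee_pos: [0.4404, -0.0057, 0.0038]
tcp_rot: [-180.0, 0.0, -164.4]
wrist_force: [-1.1, -0.4, -0.0]
opening: 0.0849
grasp_force: 0.0
```

Request:
send_rows(moves=[0,0,0,0,0,0,1,0,0,0,0,0,0,1,0,0,0,0,0,0,1,0,0,0,0,0,0,1,0,0,0,0,0,0,1])

```text
time: 17.42
ee_pos: [0.441, -0.006, 0.0053]
tcp_rot: [-179.9, 0.1, -164.4]
wrist_force: [-0.8, 0.7, 5.9]
opening: 0.0494
grasp_force: 30.1
```

Request:
send_rows(moves=[0,0,1,0,0,0,1,0,0,1,0,0,0,1,0.975,0.64,0,0,0,-0.25,1,0.975,0.64,0,0,0,-0.25,1,0.975,0.64,0,0,0,-0.25,1,0.975,0.64,0,0,0,-0.25,1,0.975,0.64,0,0,0,-0.25,1,0.975,0.64,0,0,0,-0.25,1])

```text
time: 18.42
ee_pos: [0.5873, 0.0904, 0.0542]
tcp_rot: [-179.9, 0.0, -177.4]
wrist_force: [-0.2, -0.1, 0.3]
opening: 0.0489
grasp_force: 29.4
```

Request:
send_rows(moves=[0,0,-0.3,0,0,0,1,0,0,-0.4,0,0,0,1])

```text
time: 18.68
ee_pos: [0.586, 0.0897, 0.036]
tcp_rot: [-179.9, -0.0, -177.3]
wrist_force: [-0.2, 0.2, -0.6]
opening: 0.0491
grasp_force: 29.4
```

```bash
python3 - <<'E'
from h import *
c=shot('wrist','w7.png',1.5); np.savez('c7.npz',**c); o=bot.get_obs(); print(o['ee_pos'],o['tcp_rot'],o['wrist_force'],o['opening'])
E
```

```text
[0.58510198 0.08938641 0.03439203] [-1.79917900e+02 -1.22340222e-01 -1.77325348e+02] [-1.54047726 -0.41919925 -1.70870518] 0.049243152795472894
```

View pics/w7.png

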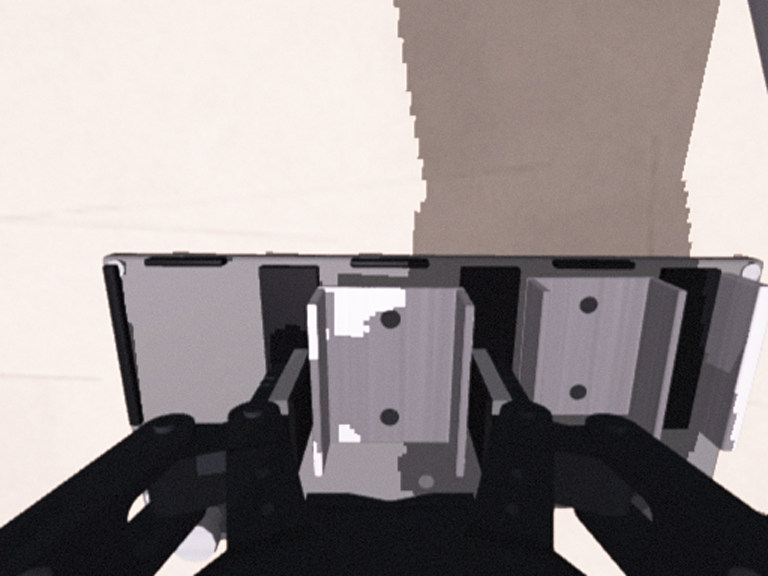

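Request:
send_rows(moves=[0,0,-0.35,0,0,0,1,0,0,-0.25,0,0,0,1,0,0,-0.12,0,0,0,1,0,0,-0.06,0,0,0,1,0,0,0,0,0,0,1,0,0,0,0,0,0,1])

```text
time: 19.48
ee_pos: [0.5867, 0.09, 0.0176]
tcp_rot: [-179.9, 0.1, -177.3]
wrist_force: [0.5, -0.3, -1.1]
opening: 0.0493
grasp_force: 29.4
```

```bash
python3 - <<'E'
from h import *
c=dict(np.load('c7.npz'))
x,y,a=.5863,.1072,.0479; R=np.array([[np.cos(a),-np.sin(a)],[np.sin(a),np.cos(a)]])
holes(c,(589,305),(577.5,392),.011,1.5)
print(R@[0,.0605]+[x,y])
holes(c,(390.5,319),(389.5,417),.0343-.0052+.003,1.5)
for u,v,z in [(261,267,.012),(319,267,.012),(463,267,.012),(520,267,.012),(661,268,.012),(765,280,.03)]:
    print(np.round(((w(c,(u/1.5,v/1.5),z)[:2]-[x,y])@R)*1000,1))
E
```

```text
centre [0.5841 0.1677] yaw 2.4 len 37.9
[0.58340316 0.16763061]
centre [0.5864 0.0896] yaw 2.2 len 38.3
[-33.8 -66.7]
[-33.8 -44.5]
[-33.7  10.4]
[-33.7  32.1]
[-33.3  86. ]
[-33.1 111.1]
```

Request:
send_rows(moves=[0,0,-0.08,0,0,0,1,0,0,-0.08,0,0,0,1,0,0,0,0,0,0,1,0,0,0,0,0,0,1])

```text
time: 19.98
ee_pos: [0.5866, 0.09, 0.0133]
tcp_rot: [-179.9, 0.0, -177.3]
wrist_force: [-1.3, -0.4, 1.0]
opening: 0.0492
grasp_force: 29.6
```

Request:
send_rows(moves=[0,0,0,0,0,0,-0.2,0,0,0,0,0,0,-0.45,0,0,0,0,0,0,-0.45,0,0,0.6,0,0,0,-0.45,0,0,1,0,0,0,-0.45,-1,-1,1,0,0,0,-1,-1,-1,1,0,0,0,-1,-1,-1,1,0,0,-0.2,-1])

```text
time: 20.98
ee_pos: [0.5109, 0.0143, 0.1303]
tcp_rot: [-179.9, 0.1, -179.1]
wrist_force: [0.1, -1.0, -0.1]
opening: 0.0855
grasp_force: 0.0
```

Request:
send_rows(moves=[-1,-1,0,0,0,-0.2,-1,-1,-1,0,0,0,-0.2,-1,-0.4,-1,0,0,0,-0.2,-1,0,-1,0,0,0,-0.2,-1,0,-1,0,0,0,-0.1,-1,0,-0.6,0,0,0,0,-1,0,0,0,0,0,0,-1])

```text
time: 21.85
ee_pos: [0.4516, -0.1256, 0.1288]
tcp_rot: [-179.9, 0.1, 173.1]
wrist_force: [1.0, -0.5, 0.2]
opening: 0.0851
grasp_force: 0.0
```

```bash
python3 - <<'E'
from h import *
c=shot('wrist','w8.png',1.5); np.savez('c8.npz',**c); o=bot.get_obs(); print(o['ee_pos'],o['tcp_rot'],o['wrist_force'],o['opening'])
channels(c)
E
```

```text
[ 0.45162056 -0.1250127   0.12863425] [-1.79953646e+02  5.18078074e-02  1.73179730e+02] [0.31723434 1.19716616 0.78006534] 0.08532375924963398
up_1 0.9 [236. 153. 291. 224.] [ 0.4505 -0.1252] yaw -7.4 1-iou 0.119
up_1 0.7 [403. 254. 512. 383.] [0.5522 0.0452] yaw 57.4 1-iou 0.614
```

Request:
send_rows(moves=[0,0,-1,0,0,0,-1,0,0,-1,0,0,0,-1,0,0,-1,0,0,0,-1,0,0,-1,0,0,0,-1,0,0,-0.6,0,0,0,-1,0,0,-0.35,0,0,0,-1])

```text
time: 22.75
ee_pos: [0.4515, -0.1246, 0.0041]
tcp_rot: [-179.9, 0.0, 173.2]
wrist_force: [0.2, 0.3, 0.4]
opening: 0.085
grasp_force: 0.0
```

Request:
send_rows(moves=[0,0,0,0,0,0,1,0,0,0,0,0,0,1,0,0,0,0,0,0,1,0,0,0,0,0,0,1,0,0,0,0,0,0,1])

```text
time: 23.38
ee_pos: [0.4522, -0.1252, 0.0055]
tcp_rot: [-179.9, 0.1, 173.2]
wrist_force: [-1.3, -0.4, 6.9]
opening: 0.0493
grasp_force: 30.1
```

Request:
send_rows(moves=[0,0,1,0,0,0,1,0,0,1,0,0,0,1,0.93,0.915,0,0,0,0.185,1,0.93,0.915,0,0,0,0.185,1,0.93,0.915,0,0,0,0.185,1,0.93,0.915,0,0,0,0.185,1,0.93,0.915,0,0,0,0.185,1,0.93,0.915,0,0,0,0.185,1])

```text
time: 24.38
ee_pos: [0.5918, 0.013, 0.0545]
tcp_rot: [-179.9, 0.0, -177.2]
wrist_force: [0.1, -0.3, 0.4]
opening: 0.0493
grasp_force: 29.4
```

Request:
send_rows(moves=[0,0,-0.5,0,0,0,1,0,0,-0.5,0,0,0,1,0,0,-0.3,0,0,0,1,0,0,-0.15,0,0,0,1,0,0,0,0,0,0,1,0,0,0,0,0,0,1])

```text
time: 25.12
ee_pos: [0.5913, 0.012, 0.0188]
tcp_rot: [-179.9, 0.1, -177.3]
wrist_force: [-0.1, -0.4, -0.8]
opening: 0.0489
grasp_force: 29.4
```

Request:
send_rows(moves=[0,0,-0.1,0,0,0,1,0,0,-0.06,0,0,0,1,0,0,-0.05,0,0,0,1,0,0,0,0,0,0,1])

```text
time: 25.62
ee_pos: [0.5911, 0.0122, 0.0136]
tcp_rot: [-179.9, 0.1, -177.2]
wrist_force: [-2.9, 0.1, 5.2]
opening: 0.0495
grasp_force: 29.9
```

Request:
send_rows(moves=[0,0,0,0,0,0,-0.2,0,0,0,0,0,0,-0.45,0,0,0,0,0,0,-0.45,0,0,0.6,0,0,0,-0.45,0,0,1,0,0,0,-0.45,-1,1,1,0,0,0,-1,-1,1,1,0,0,0.36,-1,-1,1,1,0,0,0.36,-1])

```text
time: 26.62
ee_pos: [0.5154, 0.0878, 0.1301]
tcp_rot: [-179.9, 0.1, -171.0]
wrist_force: [0.2, 0.5, 0.4]
opening: 0.0855
grasp_force: 0.0
```

Request:
send_rows(moves=[-1,1,0,0,0,0.36,-1,-1,1,0,0,0,0.36,-1,-0.6,1,0,0,0,0.36,-1,0,1,0,0,0,0.36,-1,0,1,0,0,0,0.36,-1,0,1,0,0,0,0.36,-1,0,0,0,0,0,0,-1])

```text
time: 27.5
ee_pos: [0.4511, 0.2384, 0.1289]
tcp_rot: [-179.9, 0.1, -152.4]
wrist_force: [-0.4, -0.1, 0.7]
opening: 0.0855
grasp_force: 0.0
```

```bash
python3 - <<'E'
from h import *
c=shot('wrist','w9.png',1.5); np.savez('c9.npz',**c); o=bot.get_obs(); print(o['ee_pos'],o['tcp_rot'],o['wrist_force'],o['opening'])
channels(c)
E
```

```text
[0.45106277 0.23754487 0.12882892] [-1.79933151e+02  7.38328947e-02 -1.52465099e+02] [-0.29427547  0.12295489 -0.11887634] 0.08550243013695279
up_1 0.75 [  0. 188.   9. 223.] [0.595  0.0064] yaw 1.7 1-iou 0.063
down 0.56 [323. 190. 411. 263.] [0.4413 0.3453] yaw -14.7 1-iou 0.216
```

View pics/w9.png

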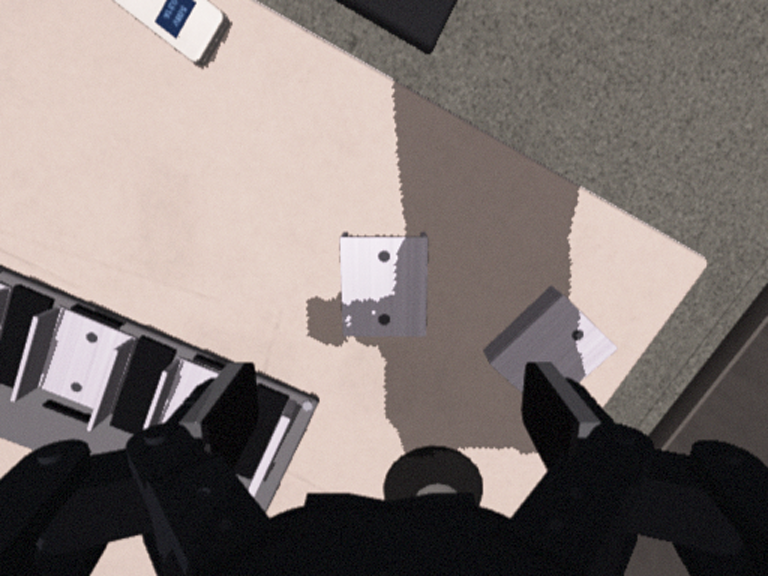

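```bash
python3 - <<'E'
from h import *
c=dict(np.load('c9.npz'))
holes(c,(384,256),(384,320),.022,1.5)
E
```

```text
centre [0.4515 0.2354] yaw 27.4 len 38.5
```

Request:
send_rows(moves=[0,-0.08,-1,0,0,0,-1,0,0,-1,0,0,0,-1,0,0,-1,0,0,0,-1,0,0,-1,0,0,0,-1,0,0,-0.6,0,0,0,-1,0,0,-0.35,0,0,0,-1])

```text
time: 28.4
ee_pos: [0.4511, 0.2348, 0.004]
tcp_rot: [-179.9, 0.0, -152.5]
wrist_force: [0.0, 0.2, 0.5]
opening: 0.0857
grasp_force: 0.0
```

Request:
send_rows(moves=[0,0,0,0,0,0,1,0,0,0,0,0,0,1,0,0,0,0,0,0,1,0,0,0,0,0,0,1,0,0,0,0,0,0,1])

```text
time: 29.02
ee_pos: [0.4517, 0.2355, 0.0054]
tcp_rot: [-179.9, 0.1, -152.5]
wrist_force: [-0.7, -0.1, 6.2]
opening: 0.0493
grasp_force: 29.9
```

Request:
send_rows(moves=[0,0,1,0,0,0,1,0,0,1,0,0,0,1,0.69,-0.92,0,0,0,-0.36,1,0.69,-0.92,0,0,0,-0.36,1,0.69,-0.92,0,0,0,-0.36,1,0.69,-0.92,0,0,0,-0.36,1,0.69,-0.92,0,0,0,-0.36,1,0.69,-0.92,0,0,0,-0.36,1])

```text
time: 30.02
ee_pos: [0.5551, 0.0964, 0.0543]
tcp_rot: [-179.9, 0.0, -171.2]
wrist_force: [0.9, -0.5, -1.2]
opening: 0.0494
grasp_force: 29.3
```

Request:
send_rows(moves=[0.68,-0.92,0,0,0,-0.36,1,0.68,-0.92,0,0,0,-0.36,1,0,0,0,0,0,0,1,0,0,0,0,0,0,1])

```text
time: 30.52
ee_pos: [0.5882, 0.0515, 0.0541]
tcp_rot: [-180.0, 0.0, -177.2]
wrist_force: [0.4, 0.1, -1.0]
opening: 0.0496
grasp_force: 29.3
```

```bash
python3 - <<'E'
from h import *
c=shot('wrist','w10.png',1.5); np.savez('c10.npz',**c); o=bot.get_obs(); print(o['ee_pos'],o['tcp_rot'],o['wrist_force'],o['opening'])
E
```

```text
[0.58813846 0.05177466 0.05422255] [-1.79951645e+02  1.67108638e-02 -1.77186886e+02] [-0.21109899  0.07912798 -0.03996018] 0.0492547750628719
```

View pics/w10.png

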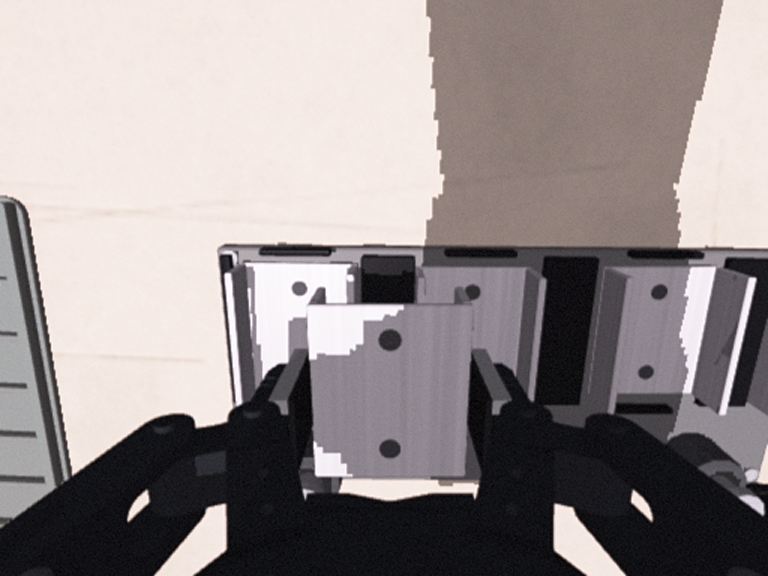

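```bash
python3 - <<'E'
from h import *
c=dict(np.load('c10.npz'))
x,y,a=.5863,.1072,.0479; R=np.array([[np.cos(a),-np.sin(a)],[np.sin(a),np.cos(a)]])
for u,v,z in [(300,289,.011),(473,292,.011),(659,292,.011),(645.5,372,.011),(390,340,.0707),(389.5,449,.0707)]:
    print(np.round(((w(c,((u+.5)/1.5-.5,(v+.5)/1.5-.5),z)[:2]-[x,y])@R)*1000,1))
E
```

```text
[-19.5 -94.6]
[-18.2 -19.9]
[-18.2  60.4]
[19.6 60.5]
[-20.  -55.8]
[ 18.  -55.9]
```

Request:
send_rows(moves=[0,-0.04,-0.4,0,0,0,1,0,0,-0.4,0,0,0,1,0,0,-0.25,0,0,0,1,0,0,-0.2,0,0,0,1,0,0,-0.1,0,0,0,1,0,0,0,0,0,0,1])

```text
time: 31.32
ee_pos: [0.5886, 0.0502, 0.0205]
tcp_rot: [-179.9, 0.0, -177.3]
wrist_force: [-0.3, 0.9, -0.1]
opening: 0.0496
grasp_force: 29.3
```

Request:
send_rows(moves=[0,0,-0.07,0,0,0,1,0,0,-0.05,0,0,0,1,0,0,-0.04,0,0,0,1,0,0,0,0,0,0,1])

```text
time: 31.82
ee_pos: [0.5886, 0.0502, 0.0165]
tcp_rot: [-179.9, 0.0, -177.3]
wrist_force: [0.4, -0.3, -1.1]
opening: 0.0493
grasp_force: 29.3
```

Request:
send_rows(moves=[0,0,0,0,0,0,-0.2,0,0,0,0,0,0,-0.4,0,0,0,0,0,0,-0.4,0,0,0.6,0,0,0,-0.4,0,0,1,0,0,0,-0.4,-1,0.3,1,0,0,0,-1,-1,0.3,1,0,0,0,-1,-1,0.3,1,0,0,0,-1])

```text
time: 32.83
ee_pos: [0.513, 0.0729, 0.1336]
tcp_rot: [-180.0, 0.1, -177.3]
wrist_force: [0.0, 0.4, 0.1]
opening: 0.0852
grasp_force: 0.0
```

Request:
send_rows(moves=[-1,1,0,0,0,-0.254,-1,-1,1,0,0,0,-0.254,-1,-0.9,1,0,0,0,-0.254,-1,0,1,0,0,0,-0.254,-1,0,1,0,0,0,-0.254,-1,0,1,0,0,0,-0.254,-1,0,1,0,0,0,-0.254,-1,0,1,0,0,0,-0.254,-1])

```text
time: 33.83
ee_pos: [0.4412, 0.2737, 0.1329]
tcp_rot: [180.0, 0.1, 165.2]
wrist_force: [-0.3, -0.3, 0.2]
opening: 0.0853
grasp_force: 0.0
```

Request:
send_rows(moves=[0,1,0,0,0,0,-1,0,1,0,0,0,0,-1,0,0.9,0,0,0,0,-1,0,0,0,0,0,0,-1])

```text
time: 34.33
ee_pos: [0.441, 0.3464, 0.1319]
tcp_rot: [-180.0, 0.1, 165.4]
wrist_force: [-0.4, -0.6, -0.5]
opening: 0.0856
grasp_force: 0.0
```

```bash
python3 - <<'E'
from h import *
c=shot('wrist','w11.png',1.5); np.savez('c11.npz',**c); o=bot.get_obs(); print(o['ee_pos'],o['tcp_rot'],o['wrist_force'],o['opening'])
channels(c)
img=c['color']; 
# find dark hole blobs near the expected channel
p=proj(c,[.4413,.3455,.022]); print(p)
u,v=np.round(p).astype(int); cr=img[max(v-45,0):v+45,max(u-45,0):u+45]
g=cv2.cvtColor(cr,cv2.COLOR_RGB2GRAY)
n,l,s,ct=cv2.connectedComponentsWithStats((g<70).astype(np.uint8))
for i in range(1,n):
    if 8<s[i,4]<80: print(s[i],ct[i]+[max(u-45,0),max(v-45,0)])
E
```

```text
[0.44096241 0.34556809 0.13179838] [-1.79931217e+02  4.45253916e-02  1.65345339e+02] [ 0.61906508  0.00766643 -0.24986855] 0.08558150002732148
down 0.88 [228. 158. 294. 226.] [0.4413 0.3458] yaw -14.8 1-iou 0.053
[259.37754003 193.16007666]
[43 21  7  7 43] [260.         172.13953488]
[43 63  7  5 28] [259.78571429 212.89285714]
```

Positioned right over it. Descending and gripping.

Request:
send_rows(moves=[0,0,-1,0,0,0,-1,0,0,-1,0,0,0,-1,0,0,-1,0,0,0,-1,0,0,-1,0,0,0,-1,0,0,-0.7,0,0,0,-1,0,0,-0.38,0,0,0,-1])

```text
time: 35.22
ee_pos: [0.441, 0.3446, 0.0039]
tcp_rot: [-179.9, 0.0, 165.3]
wrist_force: [0.5, 0.0, 0.1]
opening: 0.0852
grasp_force: 0.0
```

Request:
send_rows(moves=[0,0,0,0,0,0,1,0,0,0,0,0,0,1,0,0,0,0,0,0,1,0,0,0,0,0,0,1,0,0,0,0,0,0,1])

```text
time: 35.85
ee_pos: [0.4416, 0.3456, 0.0057]
tcp_rot: [180.0, 0.1, 165.3]
wrist_force: [-0.3, -0.5, 7.0]
opening: 0.0491
grasp_force: 29.9
```

Request:
send_rows(moves=[0,0,1,0,0,0,1,0,0,1,0,0,0,1,0.64,-0.963,0,0,0,0.226,1,0.64,-0.963,0,0,0,0.226,1,0.64,-0.963,0,0,0,0.226,1,0.64,-0.963,0,0,0,0.226,1,0.64,-0.963,0,0,0,0.226,1,0.64,-0.963,0,0,0,0.226,1])

```text
time: 36.85
ee_pos: [0.5375, 0.2, 0.0546]
tcp_rot: [-179.9, 0.0, 177.0]
wrist_force: [-0.2, -0.0, -0.5]
opening: 0.0493
grasp_force: 29.3
```

Request:
send_rows(moves=[0.64,-0.963,0,0,0,0.226,1,0.64,-0.963,0,0,0,0.226,1,0.64,-0.963,0,0,0,0.226,1,0,0,0,0,0,0,1,0,0,0,0,0,0,1])

```text
time: 37.48
ee_pos: [0.5847, 0.1288, 0.0544]
tcp_rot: [-180.0, 0.0, -177.3]
wrist_force: [-0.8, 0.2, -1.0]
opening: 0.0494
grasp_force: 29.3
```

```bash
python3 - <<'E'
from h import *
c=shot('wrist','w12.png',1.5); np.savez('c12.npz',**c); o=bot.get_obs(); print(o['ee_pos'],o['tcp_rot'],o['wrist_force'],o['opening'])
E
```

```text
[0.58467825 0.12909347 0.05451231] [-1.79953582e+02  2.23848237e-02 -1.77230510e+02] [ 0.05195466  0.80005173 -0.92891974] 0.049136338571459014
```

View pics/w12.png

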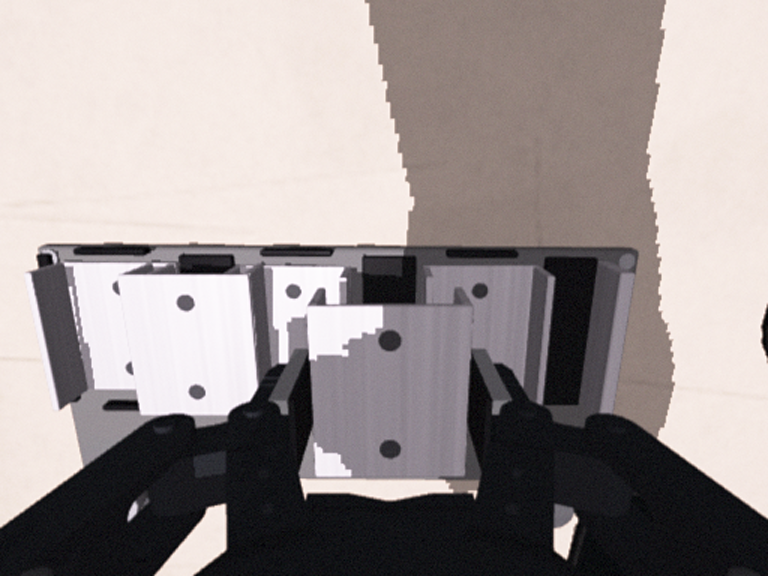

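```bash
python3 - <<'E'
from h import *
c=dict(np.load('c12.npz'))
x,y,a=.5863,.1072,.0479; R=np.array([[np.cos(a),-np.sin(a)],[np.sin(a),np.cos(a)]])
for u,v,z in [(293,291,.011),(480,291,.011),(390,340,.0707),(389.5,449,.0707),(185,302.5,.033),(197,392,.033)]:
    print(np.round(((w(c,((u+.5)/1.5-.5,(v+.5)/1.5-.5),z)[:2]-[x,y])@R)*1000,1))
E
```

```text
[-18.2 -20.3]
[-18.2  60.6]
[-19.6  21.6]
[18.4 21.4]
[-19.9 -57.1]
[ 18.3 -56.9]
```

Request:
send_rows(moves=[0,-0.04,-0.4,0,0,0,1,0,0,-0.4,0,0,0,1,0,0,-0.25,0,0,0,1,0,0,-0.2,0,0,0,1,0,0,-0.1,0,0,0,1,0,0,0,0,0,0,1])

```text
time: 38.28
ee_pos: [0.5851, 0.1275, 0.0207]
tcp_rot: [-179.9, 0.0, -177.2]
wrist_force: [0.2, -0.6, -0.5]
opening: 0.0489
grasp_force: 29.3
```

Request:
send_rows(moves=[0,0,-0.07,0,0,0,1,0,0,-0.05,0,0,0,1,0,0,-0.04,0,0,0,1,0,0,0,0,0,0,1])

```text
time: 38.78
ee_pos: [0.5851, 0.1275, 0.0168]
tcp_rot: [-179.9, 0.0, -177.2]
wrist_force: [0.1, -0.3, -1.2]
opening: 0.0495
grasp_force: 29.3
```

Request:
send_rows(moves=[0,0,0,0,0,0,-0.2,0,0,0,0,0,0,-0.4,0,0,0,0,0,0,-0.4,0,0,0.6,0,0,0,-0.4,0,0,1,0,0,0,-0.4,-1,0,1,0,0,0,-1,-1,0.5,1,0,0,0,-1,-1,0.5,1,0,0,0,-1])

```text
time: 39.78
ee_pos: [0.5095, 0.1527, 0.1339]
tcp_rot: [-180.0, 0.1, -177.3]
wrist_force: [0.1, 0.4, 1.8]
opening: 0.0853
grasp_force: 0.0
```

Request:
send_rows(moves=[-1,0.5,1,0,0,0,-1,-1,0.5,1,0,0,0,-1,-0.5,0.5,1,0,0,0,-1,0,0,1,0,0,0,-1,0,0,0,0,0,0,-1])

```text
time: 40.4
ee_pos: [0.4481, 0.1905, 0.2348]
tcp_rot: [180.0, 0.3, -177.2]
wrist_force: [-0.3, 0.4, -0.5]
opening: 0.0854
grasp_force: 0.0
```

```bash
python3 - <<'E'
from h import *
c=shot('wrist','w13.png',1.5); np.savez('c13.npz',**c); o=bot.get_obs(); print(o['ee_pos'],o['tcp_rot'])
lm(c,'wrist',{'mallet_grip':.076,'mallet_face':.004,'rest_c':.004,'pin_a_top':.046,'gap_1':.022,'down_1_c':.022})
for q in ('mallet_grip','rest_c'):
    for d in bot.boxes_of('wrist',q)[:3]: print(q,d['p'],np.round(d['extent']))
E
```

```text
[0.44787759 0.19022948 0.23322531] [-1.79990014e+02  1.73567843e-01 -1.77219961e+02]
mallet_face 0.59 [362.7 262.8] [0.5774 0.3411]
mallet_face 0.44 [357.5 317.5] [0.6675 0.3465]
rest_c 0.61 [362.3 261.1] [0.5748 0.3402]
pin_a_top 0.68 [258.5 322.6] [0.649  0.1989]
gap_1 0.66 [267.  267.7] [0.5811 0.207 ]
down_1_c 0.92 [205.2 265.7] [0.5821 0.1246]
down_1_c 0.66 [237. 265.] [0.579  0.1668]
mallet_grip 0.74 [350. 307. 364. 326.]
mallet_grip 0.57 [ 98. 237. 291. 324.]
rest_c 0.87 [336. 236. 384. 280.]
```

View pics/w13.png

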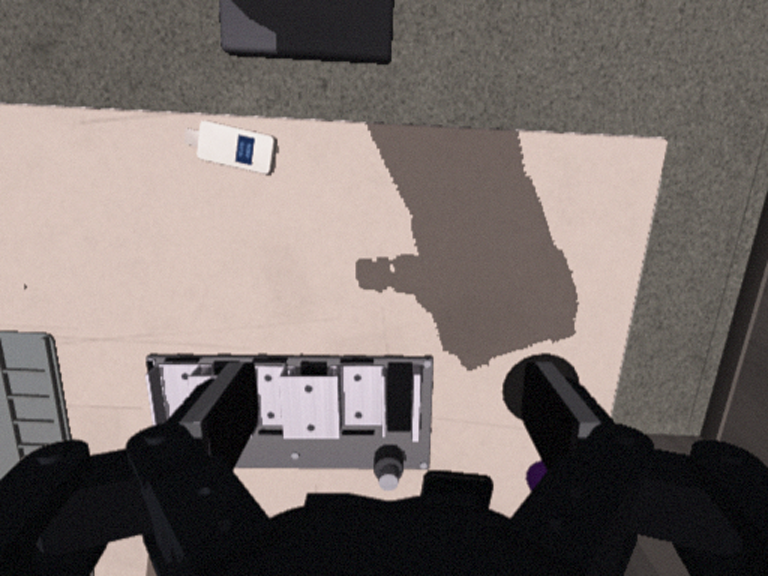

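Request:
send_rows(moves=[-0.2,0.87,0,0,0,0,-1,-0.2,0.87,0,0,0,0,-1,-0.2,0.87,0,0,0,0,-1,-0.2,0.87,0,0,0,0,-1,-0.2,0.87,0,0,0,0,-1,-0.2,0.87,0,0,0,0,-1,0,0,0,0,0,-0.3,-1,0,0,0,0,0,0,-1])

```text
time: 41.85
ee_pos: [0.4175, 0.3207, 0.2315]
tcp_rot: [-179.9, 0.0, -179.8]
wrist_force: [-0.3, -0.5, 0.3]
opening: 0.0854
grasp_force: 0.0
```

```bash
python3 - <<'E'
from h import *
c=shot('wrist'); np.savez('c14.npz',**c); o=bot.get_obs(); print(o['ee_pos'],o['tcp_rot'])
lm(c,'wrist',{'mallet_grip':.076,'mallet_face':.004,'rest_c':.004,'pin_a_top':.046})
for q in ('mallet_grip','rest_c'):
    for d in bot.boxes_of('wrist',q)[:3]: print(q,d['p'],np.round(d['extent']))
hsv=cv2.cvtColor(c['color'],cv2.COLOR_RGB2HSV)
m=((hsv[...,0]>5)&(hsv[...,0]<22)&(hsv[...,1]>110)&(hsv[...,2]>80)).astype(np.uint8)
n,l,s,ct=cv2.connectedComponentsWithStats(m)
for i in range(1,n):
    if s[i,4]>40:
        print(s[i],ct[i]); 
        r=cv2.minAreaRect(np.argwhere(l==i)[:,::-1].astype(np.float32)); print(r, cv2.boxPoints(r).round(1).tolist())
for X in [(.575,.340,.108),(.575,.34,.038),(.575,.34,.004)]: print(proj(c,X))
E
```

```text
[0.41756621 0.32046393 0.23160314] [-1.79928553e+02  2.61174682e-02 -1.79757483e+02]
mallet_grip 0.74 [279.5 315.5] [0.5798 0.3444]
mallet_grip 0.31 [ 90.1 291.7] [0.5487 0.1265]
mallet_face 0.8 [275.5 281.9] [0.5804 0.3433]
rest_c 0.91 [273.2 276.7] [0.5722 0.34  ]
pin_a_top 0.6 [167.3 345.7] [0.6513 0.1978]
mallet_grip 0.97 [266. 268. 291. 330.]
rest_c 0.82 [249. 254. 297. 296.]
[272 293  18  38 509] [279.42632613 312.87819253]
((280.1015625, 311.3276672363281), (37.05397033691406, 16.252716064453125), 86.8201675415039) [[271.0, 293.29998779296875], [287.20001220703125, 292.3999938964844], [289.20001220703125, 329.3999938964844], [273.0, 330.29998779296875]]
[277.4345011  331.60458609]
[274.34221071 292.81977447]
[273.20018874 278.49605282]
```

Request:
send_rows(moves=[0.93,0.14,0,0,0,0,-1,0.93,0.14,0,0,0,0,-1,0.93,0.14,0,0,0,0,-1,0.93,0.14,0,0,0,0,-1,0.93,0.14,0,0,0,0,-1,0.93,0.14,0,0,0,0,-1,0.92,0.14,0,0,0,0,-1,0,0,0,0,0,0,-1])

```text
time: 43.2
ee_pos: [0.581, 0.3448, 0.2306]
tcp_rot: [-179.9, -0.0, -179.9]
wrist_force: [0.6, -0.5, 0.4]
opening: 0.0854
grasp_force: 0.0
```

```bash
python3 - <<'E'
from h import *
c=shot('wrist'); np.savez('c15.npz',**c); o=bot.get_obs(); print(o['ee_pos'],o['tcp_rot'])
hsv=cv2.cvtColor(c['color'],cv2.COLOR_RGB2HSV)
m=((hsv[...,0]>5)&(hsv[...,0]<22)&(hsv[...,1]>110)&(hsv[...,2]>80)).astype(np.uint8)
n,l,s,ct=cv2.connectedComponentsWithStats(m)
for i in range(1,n):
    if s[i,4]>40: print(s[i],ct[i])
for X in [(.58,.3447,.108),(.58,.3447,.038),(.57,.3447,.038)]: print(proj(c,X))
lm(c,'wrist',{'mallet_grip':.076,'mallet_face':.004,'rest_c':.004},2)
E
```

```text
[0.58025587 0.34479717 0.23105949] [-1.79910893e+02 -1.75354810e-02 -1.79841024e+02]
[251 168  20  29 440] [260.28409091 182.14090909]
[259.88241125 188.03808774]
[259.87977421 172.66234703]
[259.90436507 164.02765457]
mallet_grip 0.92 [266.6 255. ] [0.6644 0.3523]
mallet_face 0.91 [258.9 166. ] [0.5785 0.3435]
mallet_face 0.62 [265. 232.] [0.6677 0.3518]
rest_c 0.86 [252.9 162.7] [0.5743 0.336 ]
```

Request:
send_rows(moves=[-0.04,0,-1,0,0,0,-1,0,0,-1,0,0,0,-1,0,0,-1,0,0,0,-1,0,0,-1,0,0,0,-1,0,0,-1,0,0,0,-1,0,0,-1,0,0,0,-1,0,0,-0.96,0,0,0,-1,0,0,0,0,0,0,0.2], squeeze=80)

```text
time: 44.4
ee_pos: [0.5775, 0.3445, 0.0564]
tcp_rot: [-179.9, -0.1, -179.8]
wrist_force: [0.3, 0.4, -0.4]
opening: 0.0699
grasp_force: 0.0
```

Request:
send_rows(moves=[0,0,0,0,0,0,1,0,0,0,0,0,0,1,0,0,0,0,0,0,1,0,0,0,0,0,0,1,0,0,0,0,0,0,1,0,0,0,0,0,0,1])

```text
time: 45.15
ee_pos: [0.5796, 0.3453, 0.0593]
tcp_rot: [-180.0, 0.1, -179.8]
wrist_force: [-1.0, -0.7, 5.6]
opening: 0.0177
grasp_force: 78.0
```

Request:
send_rows(moves=[0,0,0.6,0,0,0,1,0,0,1,0,0,0,1,0,0,1,0,0,0,1,0,0,1,0,0,0,1,0.2,-1,0,0,0,0,1,0.5,-1,0,0,0,0,1,0.5,-1,0,0,0,0,1,0.5,-1,0,0,0,0,1])

```text
time: 46.15
ee_pos: [0.6217, 0.2429, 0.1471]
tcp_rot: [-179.9, -0.0, -179.8]
wrist_force: [0.3, -0.8, -2.3]
opening: 0.018
grasp_force: 78.3
```

Request:
send_rows(moves=[0.5,-1,0,0,0,0,1,0.5,-0.84,0,0,0,0,1,0,0,0,0,0,0,1,0,0,0,0,0,0,1])

```text
time: 46.65
ee_pos: [0.6464, 0.1989, 0.1475]
tcp_rot: [-179.9, 0.0, -179.8]
wrist_force: [-0.2, -0.5, -2.0]
opening: 0.0176
grasp_force: 78.4
```

```bash
python3 - <<'E'
from h import *
c=shot('wrist','w16.png',1.5); np.savez('c16.npz',**c); o=bot.get_obs(); print(o['ee_pos'],o['tcp_rot'],o['wrist_force'],o['opening'],o['grasp_force'])
lm(c,'wrist',{'mallet_face':.101,'mallet_grip':o['ee_pos'][2]+.017,'pin_a_top':.046},3)
E
```

```text
[0.64631434 0.19929194 0.14759145] [-1.79944644e+02  1.10091079e-02 -1.79791727e+02] [ 0.1211581   0.62014356 -2.10359343] 0.017732181195916283 78.38805301915272
mallet_face 0.92 [257.9 214.9] [0.6443 0.1975]
mallet_face 0.59 [409.9 202.8] [0.6355 0.2986]
mallet_grip 0.88 [452.1 229.8] [0.6283 0.2858]
mallet_grip 0.83 [260.5 269.1] [0.6485 0.1991]
pin_a_top 0.59 [258.7 201.5] [0.6519 0.1979]
```

View pics/w16.png

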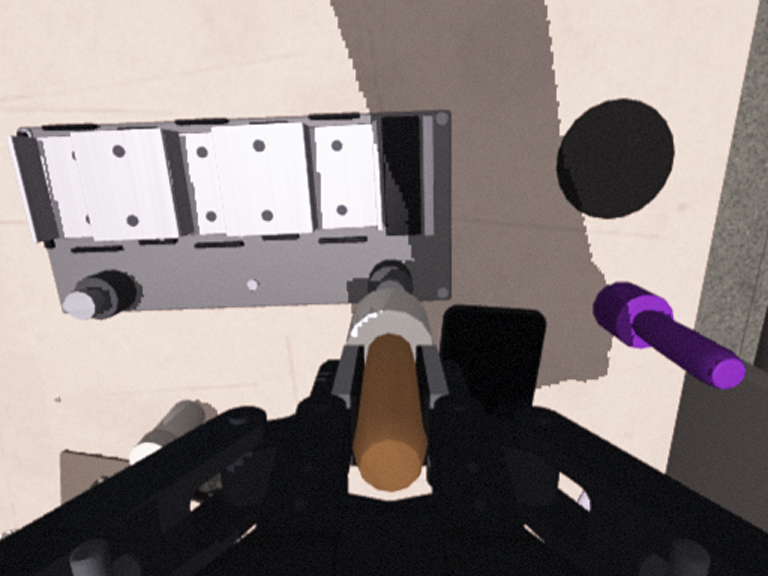

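```bash
python3 - <<'E'
from h import *
c=dict(np.load('c16.npz'))
x,y,a=.5863,.1072,.0479; R=np.array([[np.cos(a),-np.sin(a)],[np.sin(a),np.cos(a)]])
for n,u,v,z in [('pinb',79,306,.046),('rest',615,158,.004),('pina collar-left/right',391,278,.03),('plate FR',451,299,.008),('plate FL',62,318,.008),('handle top',391,468,.1476+.0515),('d1',258.5,146,.033),('d1',267,215,.033),('d2',118.5,151,.033),('d2',132.5,220,.033),('u',336.5,146,.011),('u',341.5,210,.011)]:
    P=w(c,((u+.5)/1.5-.5,(v+.5)/1.5-.5),z)[:2]; print(n,np.round(P,4),np.round((P-[x,y])@R*1000,1))
E
```

```text
pinb [0.6546 0.0207] [ 64.1 -89.7]
rest [0.5717 0.3367] [ -3.6 230. ]
pina collar-left/right [0.6415 0.1994] [59.5 89.5]
plate FR [0.6611 0.2392] [ 81.1 128.2]
plate FL [ 0.6752 -0.0199] [  82.7 -131.3]
handle top [0.6457 0.199 ] [63.7 88.8]
d1 [0.5665 0.1266] [-18.9  20.3]
d1 [0.6039 0.1285] [18.6 20.5]
d2 [0.5693 0.0495] [-19.7 -56.9]
d2 [0.607  0.0514] [ 18.  -56.7]
u [0.5655 0.1668] [-18.   60.5]
u [0.6031 0.1688] [19.7 60.7]
```

Request:
send_rows(moves=[0,0.02,-1,0,0,0,1,0,0,-1,0,0,0,1,0,0,-0.2,0,0,0,1,0,0,0,0,0,0,1])

```text
time: 47.35
ee_pos: [0.6464, 0.1998, 0.0934]
tcp_rot: [-179.9, 0.0, -179.8]
wrist_force: [0.5, -0.3, -2.6]
opening: 0.0178
grasp_force: 78.4
```

Request:
send_rows(moves=[0,0,1,0,0,0,1,0,0,0,0,0,0,1,0,0,-0.9,0,0,0,1,0,0,-0.32,0,0,0,1,0,0,0,0,0,0,1])

```text
time: 47.98
ee_pos: [0.6465, 0.1995, 0.0871]
tcp_rot: [-179.9, 0.0, -179.8]
wrist_force: [-0.9, 0.3, -1.1]
opening: 0.0177
grasp_force: 78.4
```

Request:
send_rows(moves=[0,0,0.6,0,0,0,1,0,0,0,0,0,0,1,0,0,-0.6,0,0,0,1,0,0,-0.1,0,0,0,1,0,0,0,0,0,0,1])

```text
time: 48.6
ee_pos: [0.6474, 0.1998, 0.0865]
tcp_rot: [180.0, 0.2, -179.8]
wrist_force: [-0.9, 0.3, 13.0]
opening: 0.0179
grasp_force: 79.9
```

Request:
send_rows(moves=[0,0,0.6,0,0,0,1,0,0,0,0,0,0,1,0,0,-0.6,0,0,0,1,0,0,-0.1,0,0,0,1,0,0,0,0,0,0,1])

```text
time: 49.22
ee_pos: [0.6477, 0.2, 0.0853]
tcp_rot: [180.0, 0.3, -179.8]
wrist_force: [-3.7, -1.2, 23.1]
opening: 0.0183
grasp_force: 79.8
```

Request:
send_rows(moves=[0,0,1,0,0,0,1,0,0,1,0,0,0,1,0,0,0.6,0,0,0,1,0.05,-1,0,0,0,0,1,0.05,-1,0,0,0,0,1,0.05,-1,0,0,0,0,1,0.05,-1,0,0,0,0,1,0.05,-1,0,0,0,0,1])

```text
time: 50.22
ee_pos: [0.6526, 0.0721, 0.1467]
tcp_rot: [-179.9, -0.0, -179.9]
wrist_force: [-0.0, 0.7, -2.3]
opening: 0.018
grasp_force: 78.3
```

Request:
send_rows(moves=[0.05,-1,0,0,0,0,1,0.05,-1,0,0,0,0,1,0,-0.2,0,0,0,0,1,0,0,0,0,0,0,1])

```text
time: 50.72
ee_pos: [0.6551, 0.0187, 0.147]
tcp_rot: [-180.0, 0.0, -179.9]
wrist_force: [0.3, 1.1, -3.1]
opening: 0.0178
grasp_force: 78.5
```

```bash
python3 - <<'E'
from h import *
c=shot('wrist'); np.savez('c17.npz',**c); o=bot.get_obs(); print(o['ee_pos'],o['tcp_rot'],o['wrist_force'])
lm(c,'wrist',{'mallet_face':o['ee_pos'][2]-.055,'mallet_grip':o['ee_pos'][2]+.017,'pin_a_top':.032},4)
for X in [(.6459,.1997,.046),(.6459,.1997,.032)]: print(proj(c,X))
hsv=cv2.cvtColor(c['color'],cv2.COLOR_RGB2HSV)
m=((hsv[...,0]>5)&(hsv[...,0]<22)&(hsv[...,1]>110)&(hsv[...,2]>60)).astype(np.uint8)
n,l,s,ct=cv2.connectedComponentsWithStats(m)
for i in range(1,n):
    if s[i,4]>100: print(s[i],ct[i])
c0=dict(np.load('c16.npz')); hsv=cv2.cvtColor(c0['color'],cv2.COLOR_RGB2HSV)
m=((hsv[...,0]>5)&(hsv[...,0]<22)&(hsv[...,1]>110)&(hsv[...,2]>60)).astype(np.uint8)
n,l,s,ct=cv2.connectedComponentsWithStats(m)
for i in range(1,n):
    if s[i,4]>100: print('before',s[i],ct[i])
# ascii-free: bright blob search around pin a
u,v=proj(c,(.6459,.1997,.04)).round().astype(int); g=cv2.cvtColor(c['color'],cv2.COLOR_RGB2GRAY)
print(u,v); print(g[v-20:v+22:2,u-22:u+24:2])
E
```

```text
[0.65517767 0.01931687 0.14707382] [-1.79957756e+02  2.28005749e-02 -1.79840044e+02] [-0.57860528 -0.28168455 -2.19280549]
mallet_face 0.8 [259.8 216. ] [0.6568 0.0185]
mallet_grip 0.66 [258.6 267.9] [0.6565 0.0179]
mallet_grip 0.35 [297.4 114.3] [0.5867 0.0336]
mallet_grip 0.34 [479.6 108.9] [0.5845 0.1073]
pin_a_top 0.61 [463.  184.9] [0.6489 0.1996]
[474.72021461 185.45373545]
[463.75091698 181.60694634]
[ 235  223   50  106 3953] [259.47255249 279.15304832]
before [ 235  223   50  105 3867] [259.52392035 277.95862426]
470 184
[[102 101 102 124 148 146 148 143 151 147 147 148 145 147 144 143 150 141
  145 143 141 235 235]
 [ 36  37  33  34  46  77 101 125 147 146 146 146 146 149 149 146 142 144
  144 144 156 235 235]
 [ 33  36  35  34  35  36  48  49  60 108 141 151 146 145 145 145 147 147
  140 141 193 234 235]
 [ 36  38  35  38  68  85  94  89  93  92  91 110 149 147 147 146 146 142
  145 141 221 235 234]
 [ 35  32  66  88  90  88  94  93  90  91  89  85 102 144 148 143 146 146
  147 146 234 236 234]
 [ 30  58 104  96  94  79  92 145 167 109 100  92  96 128 147 148 146 144
  144
[... 773 characters left out ...]
172 232 231 232 231]
 [ 89  96  96  90 163 196 216 201 168 123  87 143 168 172 212 212 211 209
  233 232 232 231 231]
 [ 59  76  92  91  88  91  94  90  88  96 202 236 235 233 234 233 233 235
  232 234 235 237 233]
 [228 168 119  92  90  92  92 124 154 223 234 233 233 233 237 138  68  41
   34  35  36  44  47]
 [232 233 234 226 221 211 219 237 235 233 232 235 234 237 110  22  14  17
   31  26  28  24  25]
 [233 233 232 234 233 233 233 233 231 232 232 232 235 195  20  10  18  31
   23  10   8  12   2]
 [235 233 233 234 233 235 235 233 233 235 233 235 237  51  12  25  35  15
    1  16  14  14  12]
 [236 235 235 235 233 234 234 235 234 234 233 236 160  17  19  24  20   7
   12  10   5  13  11]]
```

Pin a is home: its head sits concentric in its collar at the predicted home pixel. Now pin b.

Request:
send_rows(moves=[0,0.03,-1,0,0,0,1,0,0,-1,0,0,0,1,0,0,-0.2,0,0,0,1,0,0,0,0,0,0,1,0,0,1,0,0,0,1,0,0,-0.9,0,0,0,1,0,0,-0.32,0,0,0,1,0,0,0,0,0,0,1])

```text
time: 51.92
ee_pos: [0.6551, 0.0204, 0.0869]
tcp_rot: [-179.9, 0.0, -179.8]
wrist_force: [-0.3, 0.5, -2.0]
opening: 0.0177
grasp_force: 78.4
```

Request:
send_rows(moves=[0,0,0.6,0,0,0,1,0,0,0,0,0,0,1,0,0,-0.6,0,0,0,1,0,0,-0.12,0,0,0,1,0,0,0,0,0,0,1])

```text
time: 52.55
ee_pos: [0.6563, 0.0203, 0.0856]
tcp_rot: [-179.9, 0.3, -179.8]
wrist_force: [0.0, 0.2, 13.6]
opening: 0.0178
grasp_force: 80.0
```

Request:
send_rows(moves=[0,0,0.6,0,0,0,1,0,0,0,0,0,0,1,0,0,-0.6,0,0,0,1,0,0,-0.1,0,0,0,1,0,0,0,0,0,0,1])

```text
time: 53.18
ee_pos: [0.6566, 0.0203, 0.0845]
tcp_rot: [-179.9, 0.3, -179.8]
wrist_force: [-4.7, -0.6, 25.7]
opening: 0.0176
grasp_force: 80.2
```

Request:
send_rows(moves=[0,0,1,0,0,0,1,0,0,1,0,0,0,1,0,0,0.65,0,0,0,1,0,1,0,0,0,0,1,0,1,0,0,0,0,1,0,1,0,0,0,0,1,0,1,0,0,0,0,1,0,1,0,0,0,0,1])

```text
time: 54.18
ee_pos: [0.6552, 0.1465, 0.1468]
tcp_rot: [-179.9, -0.0, -179.8]
wrist_force: [-0.5, -0.3, -1.9]
opening: 0.0176
grasp_force: 78.4
```

```bash
python3 - <<'E'
from h import *
c=shot('wrist'); o=bot.get_obs(); print(o['ee_pos'])
lm(c,'wrist',{'pin_a_top':.032,'rest_c':.004},4)
u,v=proj(c,(.6546,.02,.032)).round().astype(int); g=cv2.cvtColor(c['color'],cv2.COLOR_RGB2GRAY)
print(u,v,proj(c,(.6546,.02,.046))); print(g[v-20:v+22:2,u-22:u+24:2])
E
```

```text
[0.65501672 0.1495115  0.14682519]
pin_a_top 0.77 [317.1 182.4] [0.6468 0.1973]
rest_c 0.94 [472.1 102. ] [0.5774 0.3405]
119 190 [111.01883472 194.54167018]
[[143 140 139 143 140 138 140 140 142 145 142 139 142 139 140 140 138 142
  144 143 141 140 145]
 [140 139 145 143 140 144 138 139 141 146 143 140  91  45  40  37  31  67
   94  96 104 142 144]
 [144 143 142 139 140 140 140 142 143 111  60  34  24  28  28  25  26  24
   15  26  51 102 104]
 [140 140 142 137 140 140 141 114  81  68  69  67  64  30  25  29  26  30
   25  24  23  63  71]
 [141 140 137 140 141 142 102  81  90  89  89  87  86  85  69  37  23  25
   21  26  24  28  63]
 [141 138 143 140 141  99  83  91  83  89  83  84  88  88  93  87  40  22
   24  28  25  26  35]
 [139 142 140 140 122  92  90  69 150 182 189 188 173  69  85  93  84  27
   25  23  25  21  25]
 [139 141 138 139  90  90  85 180 207 204 208 209 214 197  93  86  90  81
   27  25  18  16  20]
 [138 139 142 140  88  84 170 207 201 206 208 210 212 213 204  94  90  94
   42  20  23  26  22]
 [139 143 141 136  89  82 195 206 208 208 210 211 210 210 215 103  61
[... 395 characters left out ...]
 55  21  32  59  67]
 [196 123 138 140 139 126  92  89 150 197 200 206 204 203 105  82  88  85
   37  38  63  94 106]
 [137 136 139 134 133 153 138 107  81  97 121 142 121  88  84  84  81  61
  186 211 208 206 217]
 [226 225 224 223 227 223 224 229 147  85  83  80  79  82  83  83 114 223
  226 226 225 226 225]
 [223 222 225 225 226 226 224 224 225 205 199 172 121 130 199 215 227 225
  225 228 227 225 225]
 [226 223 225 226 225 224 225 226 224 226 225 224 227 227 226 224 226 225
  228 224 225 227 225]
 [226 223 223 223 221 219 224 225 223 220 226 222 224 225 226 224 224 224
  223 227 223 226 228]
 [223 226 224 227 221 221 222 223 223 223 223 221 224 224 224 224 225 226
  223 225 226 226 223]]
```

Request:
send_rows(moves=[-0.4,1,0,0,0,0,1,-0.4,1,0,0,0,0,1,-0.4,1,0,0,0,0,1,-0.4,1,0,0,0,0,1,-0.4,1,0,0,0,0,1,-0.4,1,0,0,0,0,1,-0.4,1,0,0,0,0,1,-0.44,0.7,0,0,0,0,1])

```text
time: 55.32
ee_pos: [0.5741, 0.3383, 0.1474]
tcp_rot: [-179.9, 0.0, -179.8]
wrist_force: [-0.1, -0.2, -2.0]
opening: 0.018
grasp_force: 78.5
```

Request:
send_rows(moves=[0,0,0,0,0,0,1,0,0,-1,0,0,0,1,0,0,-1,0,0,0,1,0,0,-0.7,0,0,0,1,0,0,-0.3,0,0,0,1,0,0,0,0,0,0,1])

```text
time: 56.08
ee_pos: [0.5744, 0.3375, 0.0725]
tcp_rot: [-179.9, 0.0, -179.8]
wrist_force: [-0.4, -0.6, -2.3]
opening: 0.0176
grasp_force: 78.5
```

```bash
python3 - <<'E'
from h import *
c=shot('wrist'); o=bot.get_obs(); print(o['ee_pos'],o['tcp_rot'],o['wrist_force'])
lm(c,'wrist',{'rest_c':.004,'mallet_face':o['ee_pos'][2]-.054},4)
for d in bot.boxes_of('wrist','rest_c')[:3]: print(d['p'],np.round(d['extent']))
g=cv2.cvtColor(c['color'],cv2.COLOR_RGB2GRAY); u,v=proj(c,(.573,.3375,.004)).round().astype(int); print(u,v); print(g[v-60:v+60:5,u-60:u+61:5])
E
```

```text
[0.57467243 0.33776022 0.07325265] [-1.79961262e+02  8.33916295e-02 -1.79823069e+02] [-0.10796711  0.26730224 -1.78960356]
rest_c 0.91 [258.3 206. ] [0.5732 0.3363]
mallet_face 0.84 [258.6 217.5] [0.5767 0.3365]
mallet_face 0.26 [263.  207.5] [0.5693 0.3396]
0.71 [213. 158. 306. 235.]
0.42 [139. 317. 149. 329.]
260 206
[[242 241 242 242 244 138 146 145 139 143 139 139 138 144 143 138 146 139
  142 147 142 145 146 144 143]
 [242 242 243 242 243 231 139 140 143 143 144 142 142 141 137 144 140 143
  140 140 140 143 142 143 149]
 [243 244 244 243 242 243 247 140 143 142 143 145 144 145 145 143 142 143
  141 139 139 144 139 146 149]
 [243 243 243 241 242 243 243 153 140  31  22  19  20  21  21  22 142 144
  145 141 142 146 142 143 144]
 [242 243 243 243 241 243 246  43  25  21  23  27  19  25  21  20  23  25
  147 143 146 144 144 138 144]
 [243 243 244 243 242 245  37  46  33  23  16  23  21  26  17  21  21  19
   23 137 141 143 145 143 139]
 [240 244 243 242 246  43  38  44  40  18  24  20  25  22  25  17  16  21
   20  18 143 142 140 146 141]
 [243 242 241 243  53  43  44  41  47  21  2
[... 1041 characters left out ...]
22 152  84  84  82  81  80 198  31  89
   88  22 142 141 140 139 142]
 [244 244 243 245 243 246  81  87  12  86  87  87  84  83  80 186  10  85
   87 138 140 140 141 141 135]
 [243 243 242 217  20  22  86  91  18  80  84  83  84  85  80  86  13  87
   87  18   9 139 142 141 128]
 [242 243 245  19  25  77  85  86  14  76  82  83  85  77  81  76  19  86
   85  40  22   9 137 145 140]
 [241 242 174  23  19  88  88  48   2  79  83  86  90  80  82  82  17  82
   86  84  21  23 136 142 141]
 [244 243  24  20  11  84  84  19  20  83  89  89  86  80  84  82   6  46
   85  83  16  19  31 140 142]
 [242 244  24  25  28  85  89  17  29  83  87  88  88  84  83  82  15  18
   87  89  20  23  22 141 139]]
```

Request:
send_rows(moves=[0,0,-0.3,0,0,0,1,0,0,-0.15,0,0,0,1,0,0,-0.08,0,0,0,1,0,0,0,0,0,0,1])

```text
time: 56.78
ee_pos: [0.5742, 0.3377, 0.059]
tcp_rot: [-179.9, 0.0, -179.8]
wrist_force: [0.7, 0.3, -2.6]
opening: 0.0178
grasp_force: 78.5
```

Request:
send_rows(moves=[0,0,-0.05,0,0,0,1,0,0,-0.04,0,0,0,1,0,0,0,0,0,0,1])

```text
time: 57.15
ee_pos: [0.5746, 0.3379, 0.0579]
tcp_rot: [-180.0, 0.1, -179.8]
wrist_force: [0.6, -0.9, 3.6]
opening: 0.0176
grasp_force: 79.1
```

Request:
send_rows(moves=[0,0,0,0,0,0,0.4,0,0,0,0,0,0,0,0,0,0,0,0,0,-0.5,0,0,0,0,0,0,-1,0,0,0,0,0,0,-1,0,0,0.5,0,0,0,-1,0,0,1,0,0,0,-1,0,0,1,0,0,0,-1])

```text
time: 58.15
ee_pos: [0.5744, 0.3378, 0.1212]
tcp_rot: [-180.0, 0.1, -179.8]
wrist_force: [0.9, 1.4, -0.4]
opening: 0.0855
grasp_force: 0.0
```

Request:
send_rows(moves=[0,0,1,0,0,0,-1,0,0,1,0,0,0,-1,0,0,1,0,0,0,-1,0,0,1,0,0,0,-1,-0.8,-0.2,0.4,0,0,0,-1,-1,-0.2,0,0,0,0,-1,-1,-0.2,0,0,0,0,-1,-1,-0.2,0,0,0,0,-1])

```text
time: 59.15
ee_pos: [0.4786, 0.3176, 0.2307]
tcp_rot: [-180.0, 0.1, -179.8]
wrist_force: [0.1, -0.3, -0.6]
opening: 0.0853
grasp_force: 0.0
```

Request:
send_rows(moves=[-1,0,0,0,0,0,-1,-1,0,0,0,0,0,-1,0,0,0,0,0,0,-1,0,0,0,0,0,0,-1])

```text
time: 59.65
ee_pos: [0.4298, 0.3179, 0.2303]
tcp_rot: [-180.0, 0.1, -179.8]
wrist_force: [0.3, -0.0, -0.5]
opening: 0.0854
grasp_force: 0.0
```

```bash
python3 - <<'E'
from h import *
c=shot('wrist'); o=bot.get_obs(); print(o['ee_pos'],o['wrist_force'],o['qd'])
lm(c,'wrist',{'rest_c':.004,'mallet_face':.004,'mallet_grip':.076,'pin_a_top':.032},3)
hsv=cv2.cvtColor(c['color'],cv2.COLOR_RGB2HSV)
m=((hsv[...,0]>5)&(hsv[...,0]<22)&(hsv[...,1]>110)&(hsv[...,2]>80)).astype(np.uint8)
n,l,s,ct=cv2.connectedComponentsWithStats(m)
for i in range(1,n):
    if s[i,4]>40: print(s[i],ct[i])
for X in [(.5746,.3377,.108),(.5746,.3377,.073),(.5746,.3377,.038)]: print(proj(c,X))
t=bot.camera('top')
lm(t,'top',{'gap_1':.022,'down_1_c':.022,'pin_a_top':.032,'screw_dish':0,'vial':0,'marker':0,'phone':.004},3)
E
```

```text
[0.42988722 0.31784983 0.22994849] [ 0.08534281 -0.24158068  0.03209172] [-0.20897188  0.60469529 -0.04964086  0.00155212  0.15440046  0.12727138]
rest_c 0.56 [276.  271.4] [0.5759 0.3411]
mallet_face 0.72 [283.2 325.2] [0.6647 0.3533]
mallet_face 0.66 [272.2 270.6] [0.5746 0.3358]
mallet_grip 0.63 [276.3 303.2] [0.5749 0.3375]
mallet_grip 0.59 [ 88.  369.2] [0.6708 0.1053]
pin_a_top 0.39 [171.7 329.6] [0.6491 0.1985]
[268 281  18  49 656] [276.20121951 306.07012195]
[278.12038952 322.0349417 ]
[276.30816357 301.40117952]
[274.81669328 284.41949837]
gap_1 0.95 [166.3 193.1] [0.5927 0.2149]
gap_1 0.73 [215.2 193.1] [0.591  0.0593]
gap_1 0.23 [205.5 193.4] [0.5904 0.0902]
down_1_c 0.67 [191.7 191. ] [0.5985 0.1341]
down_1_c 0.62 [232.1 194. ] [0.5876 0.0054]
down_1_c 0.48 [129.3 200.3] [0.571  0.3321]
pin_a_top 0.55 [172.6 177.6] [0.6409 0.1932]
pin_a_top 0.55 [196.4 193.5] [0.5895 0.1177]
screw_dish 0.67 [325.2 233.2] [ 0.4594 -0.2925]
screw_dish 0.26 [181.7 197.2] [0.5809 0.1698]
vial 0.63 [130.3 196.6] [0.5846 0.3358]
vial 0.56 [213.9 149.5] [0.7365 0.0653]
marker 0.66 [378.1 231.6] [ 0.4626 -0.4637]
phone 0.6 [152.  149.4] [0.738  0.2665]
phone 0.19 [169.8 192.6] [0.5959 0.2075]
```

```bash
python3 -c "
from workcell import bot
print(bot.job_done())"
```

```text
the job is handed in; nothing more can be done
None
```

All five channels are packed, three in the bays and two interlocked over the gaps, both lock pins are struck home, and the mallet stands upright on its rest. The job is handed in, but no verdict came back; the placements rest on my own camera and force checks.

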